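# Fit a new filter element and put the cover back on its studs

### The arm

A 6-joint arm with a two-finger parallel gripper is mounted at the origin on the work surface. World frame = base frame: x ahead of the robot, y to its left, z up, the work surface at z = 0. Lengths are in mm, angles in rad, forces in N, time in s.
With the tool pointing down it reaches from about 275 to 850 mm from the base axis. Payload 19 kg.
Tool frame: the origin (TCP) lies midway between the tips of the shut fingers; the grasp point (between the pads) lies behind it (arm.grip_point_offset is the z of the grasp point in the tool frame, in mm); z points along the fingers, y is the direction in which the jaws open and shut (so a half turn about z gives the same grasp; the last joint's range is limited). The gripper opens to 85 mm and grips with 20 to 120 N. Pads are 22 mm wide; open, the fingers measure 114 mm over their backs; the gripper's body (76 mm by 85 mm) begins 54 mm behind the grasp point. The pads swing forward as they close: fully open they stand 13 mm farther back than shut.
Start: joints at [-1.454, 0.15, 1.437, -0, 1.554, -0.134], TCP at [142.678, -556.986, 231.267] pointing down, gripper open.
Joint ranges: [-2.8, 2.8], [-0.68, 2.1], [0.12, 2.68], [-1.39, 4.53], [0.16, 2.79], [-2.81, 2.81]. Speed limits (rad/s): [1.89, 1.89, 2.22, 3.01, 3.01, 3.01].

### API

Orientations are given as a unit quaternion [w, x, y, z].
In Python, from workcell import arm gives the robot as it stands.
- The arm moves only by the tool jog_arm, never from a script. Its arguments are lists of equal length, an entry for each row: "linear": the shift along the tool's x, y, z in cm, a list of three; "delta_rot": the turn, a rotation vector about the tool's x, y, z in degrees, a list of three; "fingers": the finger opening in cm, from 0 to 8.54. A call has 1 to 12 rows; each row is the pose to reach, as a shift and turn from the pose commanded when the call began, along the tool's axes at that moment; what a row does not reach only later rows make up. A row lasts 1/12 s, in which the tool goes at most 41.7 mm and 7.16 degrees, less where a joint would pass 70% of its speed; a pose out of reach is approached as far as the arm can. A call with a gripper value outside its range is refused whole. The fingers move at their own pace and stop on an object; "grip_force" is the grip in N (left out, the last holds). Time passes only in rows, so rows that repeat a pose let the fingers close. It gives the time, the measured TCP pose, the force and the opening at its end, in the units of the state.
- arm.observe(): the state, without advancing time (a new reading comes with each control period).
- arm.camera(name): name is "scene" or "top" or "wrist"; returns a dict with "pixels" (480x640x3 uint8, red, green, blue), "intrinsics" (3x3 intrinsics, pixels), "T" (4x4, takes a point from camera to world coordinates); the wrist camera has in their place "hand_eye" (4x4, takes a point from camera to tool coordinates, whose origin is the TCP and whose axes are the flange's). Camera axes: x right, y down, z forward; pixel columns grow to the right and rows downward; lengths in mm; the calibration is good to about 2 mm. A picture is of the moment at which its call begins: read the wrist's pose just before it. There is no depth.
- arm.job_done(): hands the job in, once; it reports no verdict.
The state is a dict: "t": time; "q": joint angles; "qvel": joint speeds; "tau": joint torques, N m; "position": TCP position; "ee_rot": TCP orientation; "wrist_force": force on the tool from outside, world axes, zero at the start; "wrist_torque": the same for the moment, N m; "gripper_width": finger opening in mm.
Only numpy, scipy, OpenCV 4.12 (cv2) and the standard library are available. Lean on these libraries where they do the work, as an engineer would, in place of code of your own. Each camera call takes 0.05 s, during which the arm holds its last target.

### The job

Fit the new filter element into the filter housing that is clamped in the vise: black gasket end down, orange end up, slid in until it is fully home. Then put the housing's cover on over both studs so that it sits flat on the rim, and let go. Lower the element and the cover in, do not drop them, and leave everything else on the bench where it is.

Things in the scene. Friction and masses are not known exactly. Their poses are not given: they have to be found in the camera images.
- element_center (a point): Centre of the new filter element: rigid cylinder, 58 mm diameter, 95 mm long, 0.16 kg, cream pleats, orange cap on the closed end, black gasket with a hole on the other; edges chamfered 3.5 mm. Starts lying on the bench. Its x axis runs along it from the black to the orange end; end faces 47.5 mm from this point. Stands steadily on either end.
- housing_mouth (a point): Centre of the open top of the aluminium filter housing, an upright canister; rim 113 mm above the bench, z up. Bore 62 mm diameter, 79 mm deep from rim to floor, wall 7 mm; an element fully home stands 16 mm proud. Two pointed studs, 8 mm diameter, stand 26 mm above the rim, at 47 mm from this point towards +y and -y of this frame; nothing else is above the rim.
- housing: The housing with the blue vise that clamps it, fixed to the bench; origin on the bench below housing_mouth, same axes. Vise 210 mm along x, 115 mm along y, jaws 60 mm high; its screw handle reaches 150 mm out along -x, 43 mm high. Brass hose tails reach 82 mm out along +x and -x, their tops 13 mm under the rim.
- cover_center (a point): Centre of the aluminium cover, 23 mm above its flat underside; 0.28 kg, starts right way up on the bench. Round, 80 mm diameter, 24 mm high, hollow below (67 mm wide, 18 mm deep). Grip rib on top: 14 mm along x, 46 mm along y, from 24 to 46 mm above the underside. Two ears, 9 mm thick, with 11.5 mm stud holes, 47 mm out along +y and -y. Either way round fits; seated, its underside is on the rim.
- old_element: The worn-out filter element: same size, but dirty dark brown all over; lies in the dark steel drip tray at the far side of the bench. Leave it. Origin 29 mm below its centre as it lies.
- screwdriver: Bystander: screwdriver with a yellow handle, 200 mm long, lying on the bench. Origin under its middle.
- wrench: Bystander: steel spanner, 180 mm long, lying on the bench. Origin under its middle.
- grease_tub: Bystander: black grease tub with a yellow label and lid, 80 mm in diameter, 90 mm high, standing. Origin at its foot.
- paint_tin: Bystander: small red and silver paint tin, 70 mm in diameter, 85 mm high, standing. Origin at its foot.
- nut_dish: Bystander: round steel dish, 108 mm wide, 24 mm high, with the cover's two brass wing nuts in it. Origin at its foot.
- tape_roll: Bystander: blue roll of tape, 90 mm in diameter, 25 mm high, lying flat. Origin at its foot.
Things that resemble listed ones, but are neither listed nor needed, are in the scene too. Leave any yellow look-alike of the part that bears cover_center alone. What is shaped like the part that bears element_center but turquoise is not meant.

How it is judged (in metres and radians):
On the way:
1. the new element is home in the housing, black gasket end down, released (horizontal distance between element_center and housing_mouth below 0.005 m and z of element_center in the frame of housing_mouth below -0.0285 m and angle between element_center's own x axis and vertical below 0.08 rad and contact force between element and the fingers below 0.05 N), for 0.2 s.
At the end, for the whole second after the job is handed in: New element in the bore, orange end up (0.08 rad), fully home (3 mm), within 5 mm of the bore's axis; cover over both studs, flat on the rim (height 2.5 mm, tilt 0.06 rad, centred within 5 mm, turned to the studs within 0.12 rad); both released and at rest (horizontal distance between each of element_center, cover_center and housing_mouth below 0.005 m and z of element_center in the frame of housing_mouth below -0.0285 m and angle between element_center's own x axis and vertical below 0.08 rad and z of cover_center in the frame of housing_mouth between 0.0205 and 0.0255 m and angle between cover_center's own z axis and vertical below 0.06 rad and angle between the y axis of cover_center and the y axis of housing_mouth, either way round below 0.12 rad and linear speed of each of element, cover below 0.02 m/s); the robot touches nothing.
It fails at once if the element is dropped (falls freely by more than about 12 mm) (linear speed of element above 0.5 m/s and contact force between element and the fingers below 0.05 N).
It fails at once if the cover is dropped (falls freely by more than about 12 mm) (linear speed of cover above 0.5 m/s and contact force between cover and the fingers below 0.05 N).
It fails at once if another thing on the bench is moved by more than 4 cm (distance of any of old_element, screwdriver, wrench, grease_tub, paint_tin, nut_dish, tape_roll from where it was at the start of the episode above 0.04 m).
It also fails if it takes over 72 s, if anything falls off the work surface, if the arm or the gripper's body presses on something with over 40 N, if the wrist force passes 120 N, or if a joint passes its speed limit or range.

## Working session

There is one attempt and no reset: what is moved stays moved. The work goes in short steps, Python scripts to look and compute and a tool call to move; the robot and the scene stay as the last step left them, time stands still between calls to the robot, and variables do not carry over. Pictures are saved under pics/ and viewed, and the job is handed in when it is done.

Besides the shell and the picture viewer there is one more tool, called as name(argument=value, ...), one argument or row to a line, values as JSON. jog_arm: Moves the arm, as the interface text tells. Its arguments: {"type":"object","properties":{"linear":{"type":"array","items":{"type":"array","items":{"type":"number"}}},"delta_rot":{"type":"array","items":{"type":"array","items":{"type":"number"}}},"fingers":{"type":"array","items":{"type":"number"}},"grip_force":{"type":"number"}},"required":["linear","delta_rot","fingers"]}

```bash
ls; mkdir -p pics
python3 - <<'E'
from workcell import arm
import cv2,numpy as np
print(arm.observe(), arm.grip_point_offset)
for n in ["scene","top","wrist"]:
    c=arm.camera(n); cv2.imwrite(f"pics/{n}0.png",c["pixels"][...,::-1])
    print(n,c["intrinsics"],c.get("T"),c.get("hand_eye"))
E
```

```text
pics
{'t': 0.0, 'q': array([-1.45398212e+00,  1.50955471e-01,  1.43800663e+00,  1.35348160e-05,
        1.55376195e+00, -1.34013357e-01]), 'qvel': array([-0.00011867, -0.0004165 , -0.00184471,  0.00261211, -0.0002926 ,
        0.00080029]), 'tau': array([-2.36040767e-03, -7.13043523e+01, -5.70873678e+01, -3.01293157e-04,
        8.83350527e-03,  3.08177778e-05]), 'position': array([ 142.66915984, -556.78432416,  230.70498405]), 'ee_rot': array([-5.65618373e-04,  9.92145850e-01,  1.25085138e-01,  1.16308077e-05]), 'wrist_force': array([ 0.3930041 ,  0.5428866 , -0.47269817]), 'wrist_torque': array([-0.00534611,  0.02150428,  0.00330933]), 'gripper_width': 85.55507757228243} -18.700000000000003
scene [[592.22041273   0.         316.41125812]
 [  0.         592.22041273 249.20881383]
 [  0.           0.           1.        ]] [[ 7.94271585e-01  4.96403993e-01 -3.50308044e-01  1.09739866e+03]
 [ 6.07361581e-01 -6.33896832e-01  4.78838924e-01 -7.03631339e+02]
 [ 1.56383950e-02 -5.93091799e-01 -8.04982956e-01  1.30785331e+03]
 [ 0.00000000e+00  0.00000000e+00  0.00000000e+00  1.00000000e+00]] None
top [[548.94241783   0.         310.13361373]
 [  0.         548.94241783 243.52342604]
 [  0.           0.           1.        ]] [[-4.99685953e-02 -9.77394924e-01  2.05431987e-01  2.68270767e+02]
 [-9.98749590e-01  4.92188487e-02 -8.76134810e-03  1.78599559e+01]
 [-1.54782872e-03 -2.05612905e-01 -9.78632177e-01  1.49453551e+03]
 [ 0.00000000e+00  0.00000000e+00  0.00000000e+00  1.00000000e+00]] None
wrist [[353.42519383   0.         323.88256644]
 [  0.         353.42519383 247.96494347]
 [  0.           0.           1.        ]] None [[-1.64237271e-04 -9.53860764e-01 -3.00249256e-01  7.65096843e+01]
 [ 9.99999969e-01 -1.00497795e-04 -2.27731997e-04 -7.34295665e-01]
 [ 1.87050229e-04 -3.00249284e-01  9.53860751e-01 -1.43601085e+02]
 [ 0.00000000e+00  0.00000000e+00  0.00000000e+00  1.00000000e+00]]
```

View pics/scene0.png

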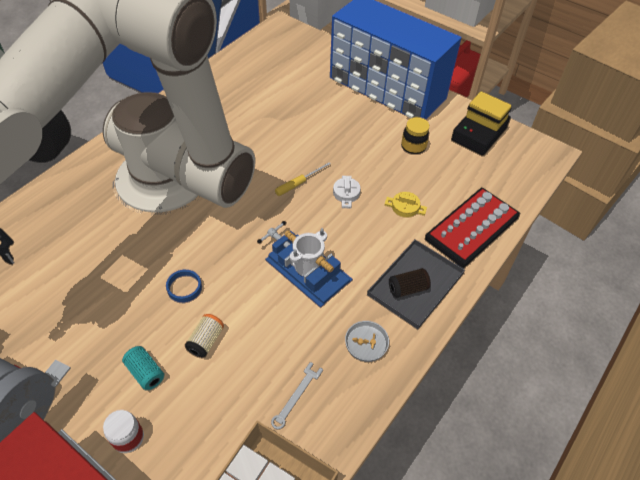

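View pics/top0.png

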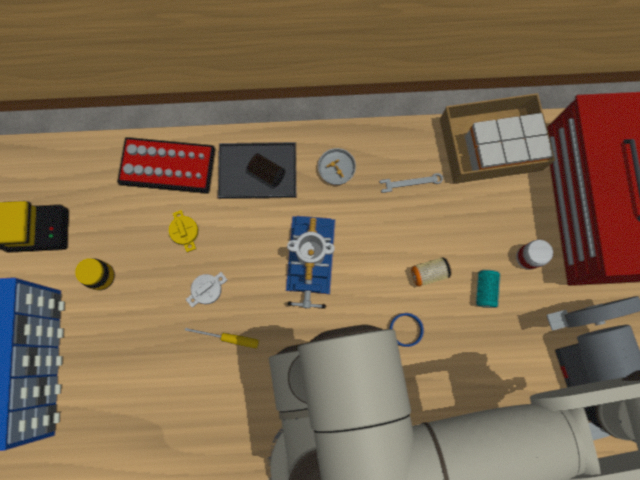

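View pics/wrist0.png

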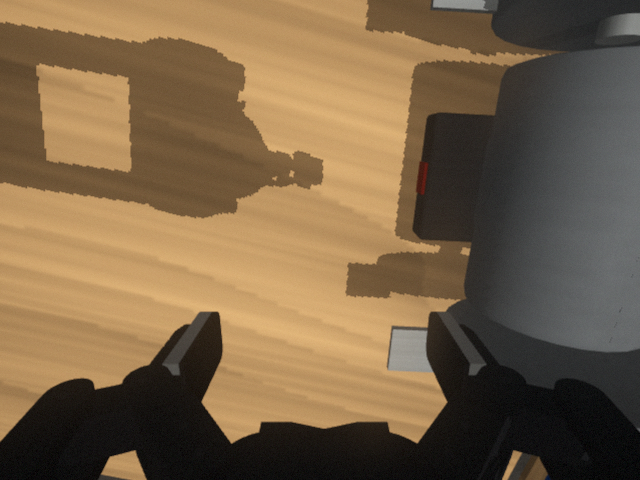

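Candidates for the element, by top-view pixel: cream with an orange cap (432,271), turquoise (488,288) and dark brown in the tray (266,170). I choose the cream one. For the cover: silver (206,290) and yellow (183,230). I choose the silver one. Next I'll check both in close crops.

```bash
cat > h.py <<'E'
import cv2,numpy as np
from workcell import arm
def ray(c,uv,T=None):
    K=c["intrinsics"];T=c["T"] if T is None else T
    d=T[:3,:3]@np.linalg.solve(K,[uv[0],uv[1],1.]);return T[:3,3],d
def onz(c,uv,z,T=None):
    o,d=ray(c,uv,T);return o+d*(z-o[2])/d[2]
def tri(r1,r2):
    A=[];b=[]
    for o,d in (r1,r2):
        d=d/np.linalg.norm(d);P=np.eye(3)-np.outer(d,d);A.append(P);b.append(P@o)
    return np.linalg.lstsq(np.vstack(A),np.hstack(b),rcond=None)[0]
def proj(c,p,T=None):
    T=c["T"] if T is None else T
    q=np.linalg.inv(T)@np.r_[p,1];u=c["intrinsics"]@q[:3];return u[:2]/u[2]
def R(q):
    from scipy.spatial.transform import Rotation as Ro
    return Ro.from_quat([q[1],q[2],q[3],q[0]]).as_matrix()
def wristT(c,s):
    T=np.eye(4);T[:3,:3]=R(s["ee_rot"]);T[:3,3]=s["position"];return T@c["hand_eye"]
E
python3 - <<'E'
import cv2,numpy as np
t=cv2.imread('pics/top0.png');s=cv2.imread('pics/scene0.png')
def cr(i,x,y,w=80,h=80):return cv2.resize(i[y:y+h,x:x+w],(400,300) if 0 else (390,390),interpolation=cv2.INTER_CUBIC)
a=np.hstack([cr(t,395,232),cr(t,270,205)]);
cv2.imwrite('pics/cropA.png',a)
a=np.hstack([cr(s,165,295),cr(s,265,210)]);
cv2.imwrite('pics/cropB.png',a)
a=np.hstack([cr(t,166,250),cr(s,307,150)]);
cv2.imwrite('pics/cropC.png',a)
E
```

```text
(no output)
```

View pics/cropA.png

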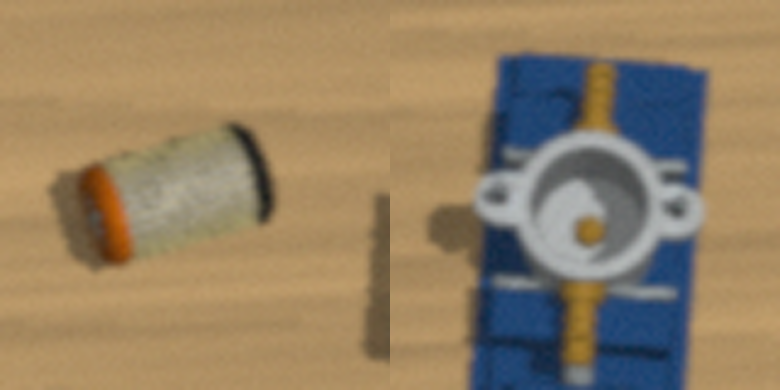

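View pics/cropB.png

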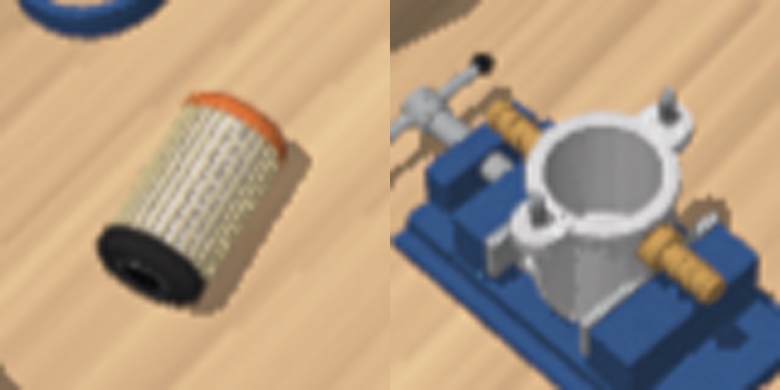

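View pics/cropC.png

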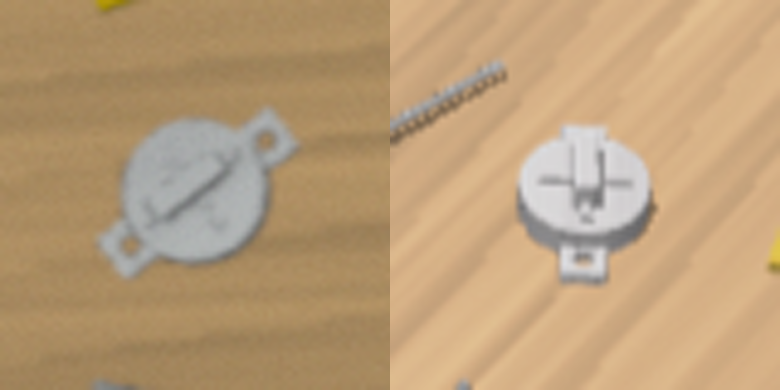

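Run:
```python
from h import *
c=arm.camera("top");s=arm.camera("scene");k=80/390
f=lambda x,y,x0,y0:np.array([x0+x*k,y0+y*k])
def mask_c(img,lo,hi,box):
    hsv=cv2.cvtColor(img,cv2.COLOR_RGB2HSV);m=cv2.inRange(hsv,lo,hi)
    z=np.zeros_like(m);x0,y0,x1,y1=box;z[y0:y1,x0:x1]=m[y0:y1,x0:x1];M=cv2.moments(z,True);return M['m10']/M['m00'],M['m01']/M['m00'],M['m00']
print('el body top (z~40)')
o=f(107,215,395,232);b=f(255,172,395,232)
print('orange',onz(c,o,29),'black',onz(c,b,29))
o2=f(237,118,165,295);b2=f(150,265,165,295)
print('scene orange',onz(s,o2,40),'black',onz(s,b2,29))
print('mouth',onz(c,f(200,205,270,205),113), onz(s,f(213,172,265,210),113))
print('stud bases',onz(c,f(107,198,270,205),120),onz(c,f(290,210,270,205),120))
print('cover top',onz(c,f(197,190,166,250),24),onz(s,f(195,187,307,150),24))
e1=onz(c,f(268,140,166,250),9);e2=onz(c,f(130,246,166,250),9);print('ears',e1,e2,np.linalg.norm(e1-e2),(e1+e2)/2)
st=arm.observe();print(R(st['ee_rot']))
```

```text
el body top (z~40)
orange [ 471.88210128 -278.13514197   29.        ] black [ 491.74353707 -362.21189467   29.        ]
scene orange [ 477.04100404 -272.50079846   40.        ] black [ 494.67031936 -354.64071496   29.        ]
mouth [548.91749787   3.66616181 113.        ] [554.6630602    4.88977186 113.        ]
stud bases [553.6895952  52.262405  120.       ] [542.45484386 -43.21942683 120.        ]
cover top [466.1634853  289.74134497  24.        ] [475.04311842 290.20450011  24.        ]
ears [494.32120436 252.49095508   9.        ] [438.79354836 330.03361533   9.        ] 95.37392065076938 [466.55737636 291.2622852    9.        ]
[[ 9.68719860e-01  2.48156841e-01 -1.24393838e-04]
 [ 2.48156872e-01 -9.68719712e-01  5.34909352e-04]
 [ 1.22386524e-05 -5.49046498e-04 -9.99999849e-01]]
```

jog_arm(
  linear=[
    [38.8, -14.7, 1.0],
    [38.8, -14.7, 1.0],
    [38.8, -14.7, 1.0],
    [38.8, -14.7, 1.0],
    [38.8, -14.7, 1.0],
    [38.8, -14.7, 1.0],
    [38.8, -14.7, 1.0],
    [38.8, -14.7, 1.0],
    [38.8, -14.7, 1.0],
    [38.8, -14.7, 1.0],
    [38.8, -14.7, 1.0],
    [38.8, -14.7, 1.0],
  ],
  delta_rot=[
    [0, 0, -88.3],
    [0, 0, -88.3],
    [0, 0, -88.3],
    [0, 0, -88.3],
    [0, 0, -88.3],
    [0, 0, -88.3],
    [0, 0, -88.3],
    [0, 0, -88.3],
    [0, 0, -88.3],
    [0, 0, -88.3],
    [0, 0, -88.3],
    [0, 0, -88.3],
  ],
  fingers=[8.5, 8.5, 8.5, 8.5, 8.5, 8.5, 8.5, 8.5, 8.5, 8.5, 8.5, 8.5],
)

```text
t: 1.25
position: [483.7, -316.5, 220.8]
ee_rot: [-0.0, 0.637, 0.771, 0.0]
wrist_force: [0.3, -0.4, 0.1]
gripper_width: 85.2
```

jog_arm(
  linear=[
    [0, 0, 0],
    [0, 0, 0],
  ],
  delta_rot=[
    [0, 0, 0],
    [0, 0, 0],
  ],
  fingers=[8.5, 8.5],
)

```text
t: 1.42
position: [482.0, -318.3, 221.2]
ee_rot: [-0.0, 0.642, 0.767, 0.0]
wrist_force: [-0.3, -0.3, -0.0]
gripper_width: 84.9
```

Run:
```python
from h import *
st=arm.observe();c=arm.camera("wrist")
print(st['position'],st['ee_rot'],st['q']);cv2.imwrite('pics/w1.png',c['pixels'][...,::-1])
np.savez('w1.npz',T=wristT(c,st),K=c['intrinsics'],img=c['pixels'])
```

```text
[ 482.01921364 -318.25289288  221.16253641] [-1.47296693e-04  6.42211247e-01  7.66527686e-01  2.02255094e-05] [-7.16924035e-01  1.59636941e-01  1.44722000e+00  3.47081822e-05
  1.53503104e+00 -8.92962490e-01]
```

View pics/w1.png

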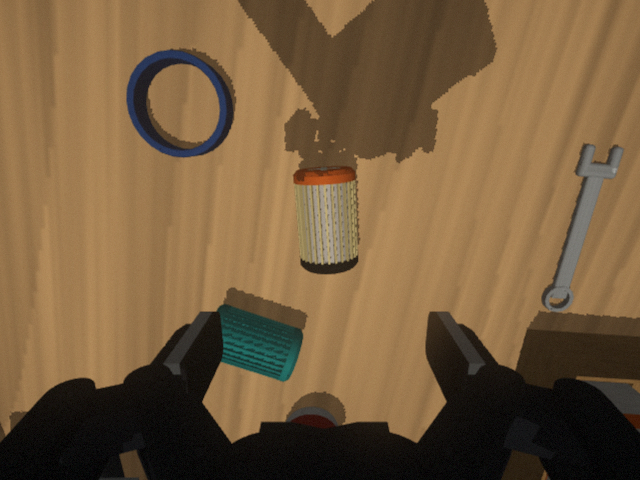

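Run:
```python
from h import *
d=np.load('w1.npz');c={'intrinsics':d['K']};T=d['T'];img=d['img']
hsv=cv2.cvtColor(img,cv2.COLOR_RGB2HSV)
sub=np.zeros(img.shape[:2],np.uint8)
wood=cv2.GaussianBlur(img,(3,3),0)
r=slice(150,290);cc=slice(280,380)
print('TCP proj at z29',proj(c,[482,-318.3,29],T))
for row in (195,210,225,240,255):
    print(row,[tuple(int(v) for v in img[row,x]) for x in (290,294,296,298,300,302,304,352,354,356,358,360,362)])
print([ (y,tuple(int(v) for v in img[y,328])) for y in list(range(160,192,2))+list(range(256,280,2))])
```

```text
TCP proj at z29 [324.25245347 220.47053673]
195 [(174, 137, 88), (167, 131, 85), (138, 123, 80), (166, 146, 100), (148, 129, 83), (147, 131, 89), (155, 137, 101), (173, 151, 100), (138, 122, 79), (101, 80, 54), (176, 136, 90), (173, 133, 89), (173, 135, 88)]
210 [(177, 139, 93), (171, 131, 85), (155, 129, 85), (152, 133, 89), (159, 142, 94), (147, 131, 85), (145, 130, 107), (166, 149, 99), (119, 104, 70), (114, 93, 62), (160, 125, 82), (171, 134, 91), (171, 133, 90)]
225 [(174, 136, 89), (165, 131, 85), (163, 129, 85), (160, 141, 93), (154, 137, 88), (149, 132, 86), (149, 128, 84), (154, 138, 89), (136, 121, 78), (98, 81, 53), (102, 79, 53), (167, 130, 87), (167, 130, 84)]
240 [(167, 133, 87), (161, 127, 84), (162, 129, 84), (156, 127, 84), (148, 130, 84), (162, 145, 96), (149, 130, 87), (122, 106, 68), (158, 140, 89), (143, 124, 82), (97, 77, 50), (151, 117, 75), (160, 126, 83)]
255 [(166, 128, 86), (164, 127, 83), (166, 129, 86), (168, 133, 86), (153, 130, 87), (153, 135, 86), (154, 134, 87), (139, 123, 80), (151, 132, 86), (128, 112, 71), (133, 102, 67), (157, 122, 80), (156, 122, 79)]
[(160, (96, 74, 48)), (162, (98, 73, 50)), (164, (95, 71, 47)), (166, (90, 57, 35)), (168, (87, 61, 41)), (170, (90, 42, 16)), (172, (126, 59, 24)), (174, (112, 54, 23)), (176, (162, 73, 28)), (178, (175, 77, 28)), (180, (179, 85, 35)), (182, (174, 82, 32)), (184, (173, 128, 106)), (186, (169, 157, 145)), (188, (172, 161, 148)), (190, (169, 158, 145)), (256, (185, 166, 119)), (258, (184, 166, 120)), (260, (184, 165, 124)), (262, (164, 144, 103)), (264, (106, 92, 62)), (266, (48, 38, 31)), (268, (43, 31, 24)), (270, (40, 31, 25)), (272, (43, 32, 24)), (274, (138, 105, 69)), (276, (177, 139, 92)), (278, (180, 142, 95))]
```

Run:
```python
from h import *
d=np.load('w1.npz');c={'intrinsics':d['K']};T=d['T']
a=onz(c,(325,195),29,T);b=onz(c,(328.2,255),29,T)
print(a,b); u=(a-b)/np.linalg.norm(a-b);print('axis yaw',np.degrees(np.arctan2(u[1],u[0])))
e1=onz(c,(329,273.5),55,T);e2=onz(c,(324,175),55,T)
print(e1,e2,np.linalg.norm(e1-e2))
n=np.array([-u[1],u[0],0]); mid=(e1+e2)/2
ctr=a+u*((mid-a)@u);print('centre',ctr, mid)
st=arm.observe();Rm=R(st['ee_rot']);print('x yaw',np.degrees(np.arctan2(Rm[1,0],Rm[0,0])))
for off in (15,18):
  g=ctr+u*off; print(off,Rm.T@(g-st['position']))
```

```text
[ 478.35581448 -293.77460716   29.        ] [ 492.09969493 -352.46099288   29.        ]
axis yaw 103.1806696796695
[ 494.26962706 -361.83247725   55.        ] [ 473.68633227 -272.92149604   55.        ] 91.26244903058347
centre [ 483.88822497 -317.39800647   29.        ] [ 483.97797966 -317.37698664   55.        ]
x yaw 100.01140519576371
15 [ 15.67167292   1.3648431  192.26863233]
18 [ 18.66708459   1.19898543 192.26902573]
```

jog_arm(
  linear=[
    [1.9, 0.1, 4],
    [1.9, 0.1, 8],
    [1.9, 0.1, 12],
    [1.9, 0.1, 15],
    [1.9, 0.1, 18],
    [1.9, 0.1, 20],
    [1.9, 0.1, 21.3],
    [1.9, 0.1, 21.3],
    [1.9, 0.1, 21.3],
  ],
  delta_rot=[
    [0, 0, -3.2],
    [0, 0, -3.2],
    [0, 0, -3.2],
    [0, 0, -3.2],
    [0, 0, -3.2],
    [0, 0, -3.2],
    [0, 0, -3.2],
    [0, 0, -3.2],
    [0, 0, -3.2],
  ],
  fingers=[8.5, 8.5, 8.5, 8.5, 8.5, 8.5, 8.5, 8.5, 8.5],
)

```text
t: 2.22
position: [479.2, -299.7, 8.3]
ee_rot: [-0.0, 0.62, 0.784, 0.0]
wrist_force: [0.4, -0.8, 0.5]
gripper_width: 85.1
```

Run:
```python
from h import *
st=arm.observe();c=arm.camera("wrist")
print(st['position'],st['ee_rot'],st['q']);cv2.imwrite('pics/w2.png',c['pixels'][...,::-1])
Rm=R(st['ee_rot']);print('x yaw',np.degrees(np.arctan2(Rm[1,0],Rm[0,0])))
```

```text
[ 479.24903592 -299.70333284    8.30525704] [-4.34081059e-04  6.20376146e-01  7.84304308e-01  4.60146716e-05] [-6.95190264e-01  3.06829913e-01  1.72444094e+00  7.74985977e-05
  1.11119206e+00 -9.27576440e-01]
x yaw 103.31276580172282
```

View pics/w2.png

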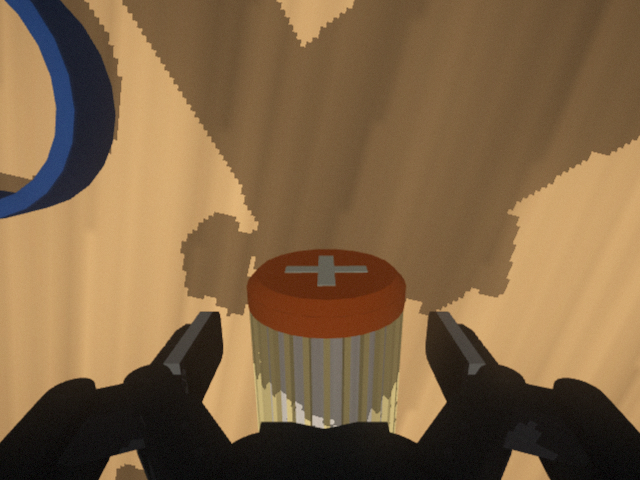

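The element is centred between the pads, with its orange end at (326,270) facing +x. Closing the gripper.

jog_arm(
  linear=[
    [0, 0, 0],
    [0, 0, 0],
    [0, 0, 0],
    [0, 0, 0],
    [0, 0, 0],
    [0, 0, 0],
    [0, 0, 0],
    [0, 0, 0],
  ],
  delta_rot=[
    [0, 0, 0],
    [0, 0, 0],
    [0, 0, 0],
    [0, 0, 0],
    [0, 0, 0],
    [0, 0, 0],
    [0, 0, 0],
    [0, 0, 0],
  ],
  fingers=[5, 5, 5, 5, 5, 5, 5, 5],
  grip_force=60,
)

```text
t: 2.93
position: [480.1, -299.8, 9.8]
ee_rot: [0.001, 0.619, 0.785, -0.0]
wrist_force: [-2.9, 1.3, 12.1]
gripper_width: 56.6
```

jog_arm(
  linear=[
    [0, 0, -3],
    [0, 0, -7],
    [0, 0, -11],
    [0, 0, -15],
    [0, 0, -18],
    [0, 0, -18],
    [0, 0, -18],
  ],
  delta_rot=[
    [0, 0, 0],
    [0, 0, 0],
    [0, 0, 0],
    [0, 0, 0],
    [0, 0, 0],
    [0, 0, 0],
    [0, 0, 0],
  ],
  fingers=[5, 5, 5, 5, 5, 5, 5],
)

```text
t: 3.52
position: [480.1, -299.8, 190.3]
ee_rot: [0.002, 0.619, 0.785, -0.0]
wrist_force: [0.2, 0.3, -1.9]
gripper_width: 56.1
```

jog_arm(
  linear=[
    [0, 0, 0],
    [0, 0, 0],
    [0, 0, 0],
    [0, 0, 0],
    [0, 0, 0],
    [0, 0, 0],
    [0, 0, 0],
    [0, 0, 0],
    [0, 0, 0],
    [0, 0, 0],
    [0, 0, 0],
    [0, 0, 0],
  ],
  delta_rot=[
    [0, 90, 0],
    [0, 90, 0],
    [0, 90, 0],
    [0, 90, 0],
    [0, 90, 0],
    [0, 90, 0],
    [0, 90, 0],
    [0, 90, 0],
    [0, 90, 0],
    [0, 90, 0],
    [0, 90, 0],
    [0, 90, 0],
  ],
  fingers=[5, 5, 5, 5, 5, 5, 5, 5, 5, 5, 5, 5],
)

```text
t: 4.52
position: [479.4, -299.9, 186.7]
ee_rot: [-0.538, 0.452, 0.572, 0.424]
wrist_force: [1.3, 1.3, -0.5]
gripper_width: 56.7
```

Run:
```python
from h import *
st=arm.observe()
print(st['position'],st['q']);print(R(st['ee_rot']))
c=arm.camera("scene");cv2.imwrite('pics/s3.png',c['pixels'][...,::-1])
```

```text
[ 479.37571269 -299.87835517  186.73895785] [-0.92855941  0.92131658  1.01030539  0.80160874  2.55922524 -0.83055872]
[[-0.01349248  0.97250086 -0.23250811]
 [ 0.0616215   0.23289601  0.97054739]
 [ 0.99800839 -0.00123241 -0.06306931]]
```

View pics/s3.png

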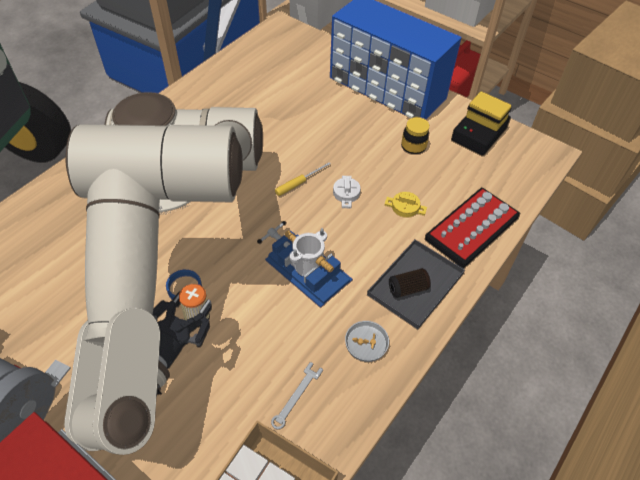

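jog_arm(
  linear=[
    [0, 0, 0],
    [0, 0, 0],
    [0, 0, 0],
    [0, 0, 0],
    [0, 0, 0],
    [0, 0, 0],
    [0, 0, 0],
    [0, 0, 0],
    [0, 0, 0],
    [0, 0, 0],
    [0, 0, 0],
    [0, 0, 0],
  ],
  delta_rot=[
    [0, -86, 0],
    [0, -86, 0],
    [0, -86, 0],
    [0, -86, 0],
    [0, -86, 0],
    [0, -86, 0],
    [0, -86, 0],
    [0, -86, 0],
    [0, -86, 0],
    [0, -86, 0],
    [0, -86, 0],
    [0, -86, 0],
  ],
  fingers=[5, 5, 5, 5, 5, 5, 5, 5, 5, 5, 5, 5],
)

```text
t: 5.57
position: [479.4, -300.3, 189.2]
ee_rot: [0.004, 0.618, 0.786, -0.003]
wrist_force: [0.3, -0.0, -1.2]
gripper_width: 56.5
```

jog_arm(
  linear=[
    [0, 0, 0],
    [0, 0, 0],
  ],
  delta_rot=[
    [0, 0, 0],
    [0, 0, 0],
  ],
  fingers=[5, 5],
)

```text
t: 5.73
position: [479.3, -298.4, 189.0]
ee_rot: [0.001, 0.618, 0.786, -0.0]
wrist_force: [-0.4, -1.1, -1.1]
gripper_width: 56.3
```

Run:
```python
from h import *
st=arm.observe()
print(st['position'],st['q']);print(R(st['ee_rot']))
```

```text
[ 479.30763268 -298.42110059  189.00821112] [-6.92875726e-01  1.45847608e-01  1.52822978e+00 -7.79308498e-04
  1.46616790e+00 -9.31630756e-01]
[[-2.36571311e-01  9.71613978e-01  5.41639853e-04]
 [ 9.71612902e-01  2.36571861e-01 -1.45698277e-03]
 [-1.54376158e-03  1.81583945e-04 -9.99998792e-01]]
```

jog_arm(
  linear=[
    [0, 0, 4],
    [0, 0, 8],
    [0, 0, 12],
    [0, 0, 15],
    [0, 0, 16.6],
    [0, 0, 17.3],
    [0, 0, 17.7],
    [0, 0, 17.85],
    [0, 0, 17.85],
    [0, 0, 17.85],
  ],
  delta_rot=[
    [0, 0, 0],
    [0, 0, 0],
    [0, 0, 0],
    [0, 0, 0],
    [0, 0, 0],
    [0, 0, 0],
    [0, 0, 0],
    [0, 0, 0],
    [0, 0, 0],
    [0, 0, 0],
  ],
  fingers=[5, 5, 5, 5, 5, 5, 5, 5, 5, 5],
)

```text
t: 6.57
position: [480.1, -300.1, 10.7]
ee_rot: [0.001, 0.619, 0.785, 0.0]
wrist_force: [-0.3, -0.3, -2.7]
gripper_width: 56.4
```

jog_arm(
  linear=[
    [0, 0, 0],
    [0, 0, 0],
    [0, 0, 0],
    [0, 0, 0],
    [0, 0, 0],
  ],
  delta_rot=[
    [0, 0, 0],
    [0, 0, 0],
    [0, 0, 0],
    [0, 0, 0],
    [0, 0, 0],
  ],
  fingers=[8.5, 8.5, 8.5, 8.5, 8.5],
)

```text
t: 6.98
position: [479.7, -299.4, 10.0]
ee_rot: [0.0, 0.619, 0.785, 0.0]
wrist_force: [0.1, 0.3, -0.3]
gripper_width: 85.0
```

jog_arm(
  linear=[
    [-0.3, 0, -0.1],
    [-0.5, 0, -0.1],
    [-0.7, 0, -0.2],
    [-0.9, 0, -0.2],
    [-1.1, 0, -0.2],
    [-1.1, 0, -0.2],
    [-1.1, 0, -0.2],
  ],
  delta_rot=[
    [0, -7, 0],
    [0, -14, 0],
    [0, -21, 0],
    [0, -28, 0],
    [0, -35, 0],
    [0, -35, 0],
    [0, -35, 0],
  ],
  fingers=[8.5, 8.5, 8.5, 8.5, 8.5, 8.5, 8.5],
)

```text
t: 7.57
position: [481.7, -308.5, 10.8]
ee_rot: [0.236, 0.589, 0.75, -0.187]
wrist_force: [-0.2, 0.2, -0.8]
gripper_width: 84.7
```

Run:
```python
from h import *
st=arm.observe();c=arm.camera("wrist")
print(st['position'],st['q'],st['wrist_force']);print(R(st['ee_rot']));cv2.imwrite('pics/w4.png',c['pixels'][...,::-1])
```

```text
[ 481.70743503 -308.52264238   10.82702483] [-0.45397403  0.19309571  2.01693982 -0.7900437   0.67310807 -0.12393407] [-0.16627941  0.24241877 -0.78448894]
[[-0.19384123  0.97177205  0.13447922]
 [ 0.79531793  0.23591826 -0.55840126]
 [-0.57436484 -0.00128746 -0.81859842]]
```

View pics/w4.png

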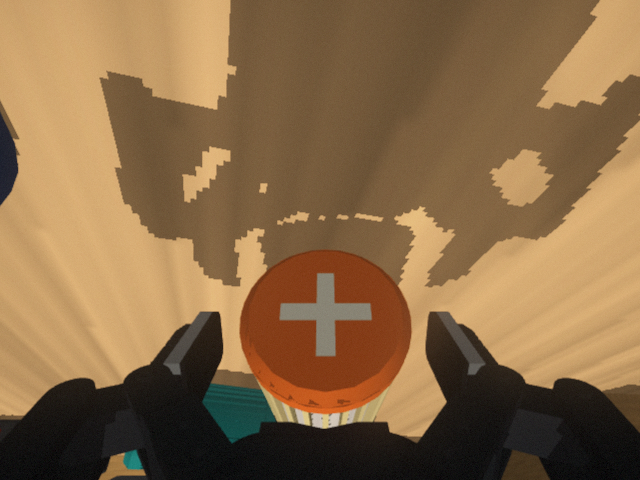

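jog_arm(
  linear=[
    [0, 0, 0],
    [0, 0, 0],
    [0, 0, 0],
    [0, 0, 0],
    [0, 0, 0],
    [0, 0, 0],
    [0, 0, 0],
    [0, 0, 0],
  ],
  delta_rot=[
    [0, 0, 0],
    [0, 0, 0],
    [0, 0, 0],
    [0, 0, 0],
    [0, 0, 0],
    [0, 0, 0],
    [0, 0, 0],
    [0, 0, 0],
  ],
  fingers=[5, 5, 5, 5, 5, 5, 5, 5],
  grip_force=60,
)

```text
t: 8.28
position: [482.5, -310.8, 12.6]
ee_rot: [0.236, 0.591, 0.749, -0.186]
wrist_force: [-2.0, 3.4, 7.5]
gripper_width: 56.2
```

jog_arm(
  linear=[
    [-1.7, 0, -2.5],
    [-4, 0, -5.7],
    [-6.3, 0, -9],
    [-8.6, 0, -12.3],
    [-8.6, 0, -12.3],
    [-8.6, 0, -12.3],
  ],
  delta_rot=[
    [0, 0, 0],
    [0, 0, 0],
    [0, 0, 0],
    [0, 0, 0],
    [0, 0, 0],
    [0, 0, 0],
  ],
  fingers=[5, 5, 5, 5, 5, 5],
)

```text
t: 8.78
position: [482.9, -310.8, 164.7]
ee_rot: [0.238, 0.591, 0.748, -0.185]
wrist_force: [-0.4, -0.3, -2.1]
gripper_width: 56.8
```

Run:
```python
from h import *
st=arm.observe()
print(st['position'],st['q'],st['wrist_force']);print(R(st['ee_rot']))
```

```text
[ 482.93753397 -310.7773132   164.66843602] [-0.45799998 -0.01559194  1.87483085 -0.57535775  0.94292122 -0.42794552] [-0.3623761  -0.31692129 -2.06138699]
[[-0.18843051  0.97245913  0.13717576]
 [ 0.79604282  0.2330401  -0.55857689]
 [-0.57516065  0.00394485 -0.81803097]]
```

jog_arm(
  linear=[
    [8.8, 4.8, -6.2],
    [8.8, 4.8, -6.2],
    [8.8, 4.8, -6.2],
    [8.8, 4.8, -6.2],
    [8.8, 4.8, -6.2],
    [8.8, 4.8, -6.2],
    [8.8, 4.8, -6.2],
    [8.8, 4.8, -6.2],
    [8.8, 4.8, -6.2],
    [8.8, 4.8, -6.2],
    [8.8, 4.8, -6.2],
    [8.8, 4.8, -6.2],
  ],
  delta_rot=[
    [0, 90, 0],
    [0, 90, 0],
    [0, 90, 0],
    [0, 90, 0],
    [0, 90, 0],
    [0, 90, 0],
    [0, 90, 0],
    [0, 90, 0],
    [0, 90, 0],
    [0, 90, 0],
    [0, 90, 0],
    [0, 90, 0],
  ],
  fingers=[5, 5, 5, 5, 5, 5, 5, 5, 5, 5, 5, 5],
)

```text
t: 9.78
position: [503.6, -195.2, 161.4]
ee_rot: [-0.34, 0.558, 0.707, 0.269]
wrist_force: [-0.4, -0.1, -1.5]
gripper_width: 56.4
```

jog_arm(
  linear=[
    [0, 0, 0],
    [0, 0, 0],
    [0, 0, 0],
  ],
  delta_rot=[
    [0, 4.1, 0],
    [0, 4.1, 0],
    [0, 4.1, 0],
  ],
  fingers=[5, 5, 5],
)

```text
t: 10.03
position: [503.5, -194.6, 160.2]
ee_rot: [-0.363, 0.55, 0.696, 0.286]
wrist_force: [0.1, -0.8, -1.8]
gripper_width: 57.1
```

Run:
```python
from h import *
st=arm.observe()
print(st['position'],st['q'],st['wrist_force']);print(R(st['ee_rot']))
c=arm.camera("scene");cv2.imwrite('pics/s5.png',c['pixels'][...,::-1])
c=arm.camera("wrist");cv2.imwrite('pics/w5.png',c['pixels'][...,::-1])
c=arm.camera("top");cv2.imwrite('pics/t5.png',c['pixels'][...,::-1])
```

```text
[ 503.52053472 -194.64070489  160.18811927] [-0.78072785  0.5830944   1.2867828   0.52126231  2.09162438 -0.94985468] [ 0.05855945 -0.83216321 -1.75993857]
[[-0.13157977  0.97268256 -0.19124696]
 [ 0.55687061  0.23213399  0.79750168]
 [ 0.8201109  -0.00156472 -0.57220247]]
```

View pics/s5.png

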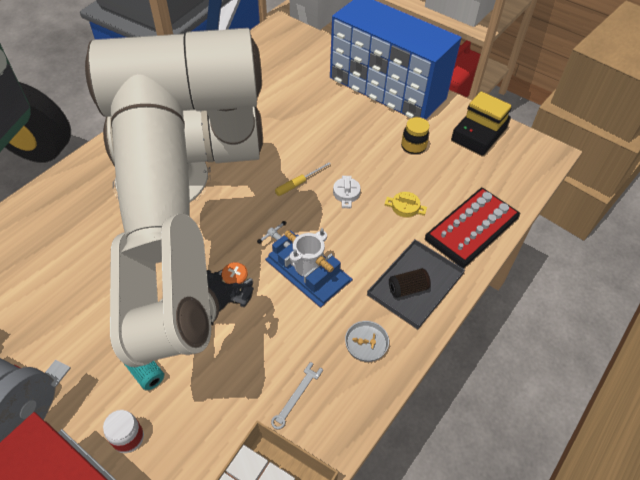

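View pics/w5.png

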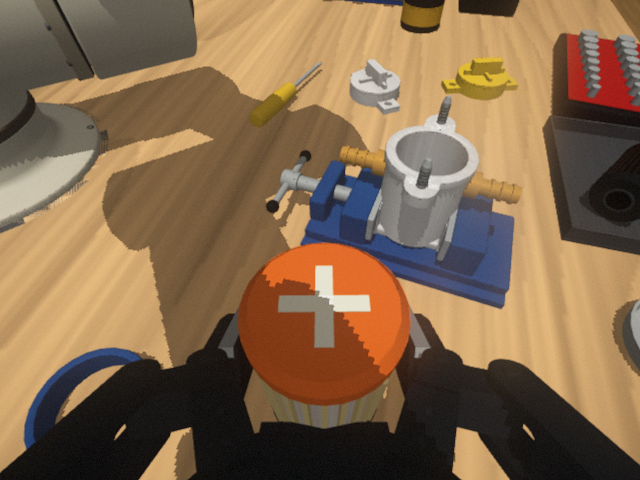

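View pics/t5.png

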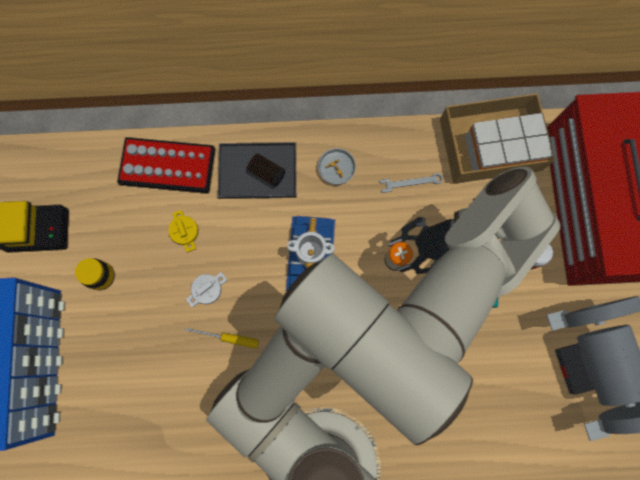

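jog_arm(
  linear=[
    [-2.5, 0, 1.7],
    [-5, 0, 3.5],
    [-7, 0, 4.9],
    [-7.8, 0, 5.4],
    [-8.1, 0, 5.7],
    [-8.3, 0, 5.8],
    [-8.3, 0, 5.8],
  ],
  delta_rot=[
    [0, 0, 0],
    [0, 0, 0],
    [0, 0, 0],
    [0, 0, 0],
    [0, 0, 0],
    [0, 0, 0],
    [0, 0, 0],
  ],
  fingers=[5, 5, 5, 5, 5, 5, 5],
)

```text
t: 10.77
position: [504.1, -194.3, 62.1]
ee_rot: [-0.362, 0.549, 0.697, 0.286]
wrist_force: [-0.1, -0.6, -1.6]
gripper_width: 56.7
```

Run:
```python
from h import *
st=arm.observe()
print(st['position'],st['wrist_force']);print(R(st['ee_rot']))
c=arm.camera("scene");cv2.imwrite('pics/s6.png',cv2.resize(c['pixels'][210:330,170:330,::-1],(800,600),interpolation=cv2.INTER_CUBIC))
```

```text
[ 504.10633395 -194.32206461   62.11151544] [-0.09118791 -0.55557421 -1.64228332]
[[-0.13522385  0.97224224 -0.19094382]
 [ 0.55817939  0.23397415  0.79604765]
 [ 0.81862707  0.00106373 -0.57432446]]
```

View pics/s6.png

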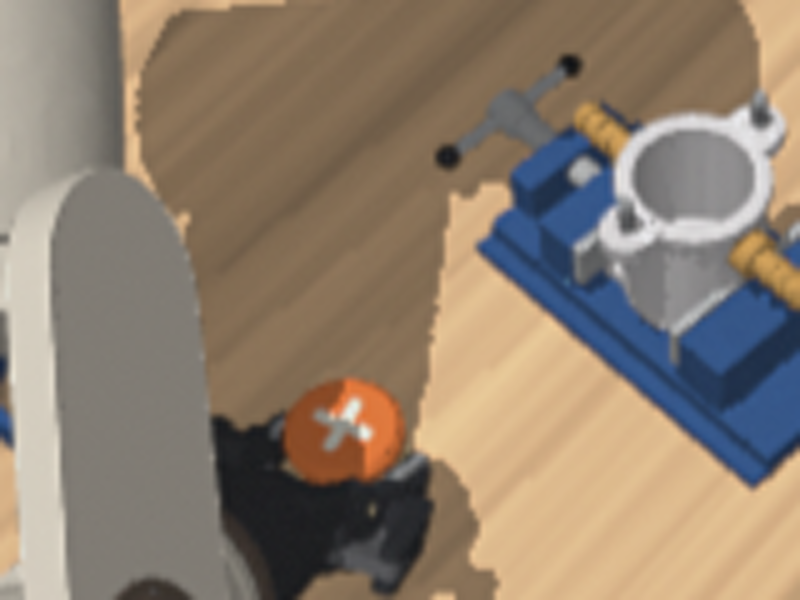

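jog_arm(
  linear=[
    [-0.25, 0, 0.17],
    [-0.4, 0, 0.28],
    [-0.49, 0, 0.34],
    [-0.57, 0, 0.4],
    [-0.57, 0, 0.4],
  ],
  delta_rot=[
    [0, 0, 0],
    [0, 0, 0],
    [0, 0, 0],
    [0, 0, 0],
    [0, 0, 0],
  ],
  fingers=[5, 5, 5, 5, 5],
)

```text
t: 11.23
position: [503.7, -194.1, 54.0]
ee_rot: [-0.363, 0.549, 0.696, 0.286]
wrist_force: [-0.2, -1.0, -2.2]
gripper_width: 56.7
```

jog_arm(
  linear=[
    [-0.08, 0, 0.06],
    [-0.08, 0, 0.06],
    [-0.08, 0, 0.06],
  ],
  delta_rot=[
    [0, 0, 0],
    [0, 0, 0],
    [0, 0, 0],
  ],
  fingers=[5, 5, 5],
)

```text
t: 11.48
position: [503.8, -194.1, 53.9]
ee_rot: [-0.363, 0.549, 0.697, 0.286]
wrist_force: [0.4, -1.3, 9.0]
gripper_width: 56.4
```

jog_arm(
  linear=[
    [0, 0, 0],
    [0, 0, 0],
    [0, 0, 0],
    [0, 0, 0],
    [0, 0, 0],
    [0, 0, 0],
    [0, 0, 0],
  ],
  delta_rot=[
    [0, 0, 0],
    [0, 0, 0],
    [0, 0, 0],
    [0, 0, 0],
    [0, 0, 0],
    [0, 0, 0],
    [0, 0, 0],
  ],
  fingers=[6, 6.5, 8.5, 8.5, 8.5, 8.5, 8.5],
)

```text
t: 12.07
position: [503.7, -194.1, 52.9]
ee_rot: [-0.363, 0.549, 0.696, 0.286]
wrist_force: [-0.3, 0.3, -0.2]
gripper_width: 84.8
```

Run:
```python
from h import *
st=arm.observe()
print(st['position'],st['wrist_force'])
c=arm.camera("wrist");cv2.imwrite('pics/w7.png',c['pixels'][...,::-1])
c=arm.camera("top");cv2.imwrite('pics/t7.png',cv2.resize(c['pixels'][180:300,320:480,::-1],(800,600),interpolation=cv2.INTER_CUBIC))
```

```text
[ 503.70090618 -194.09170868   52.93107997] [-0.292466    0.32016165 -0.22686847]
```

View pics/w7.png

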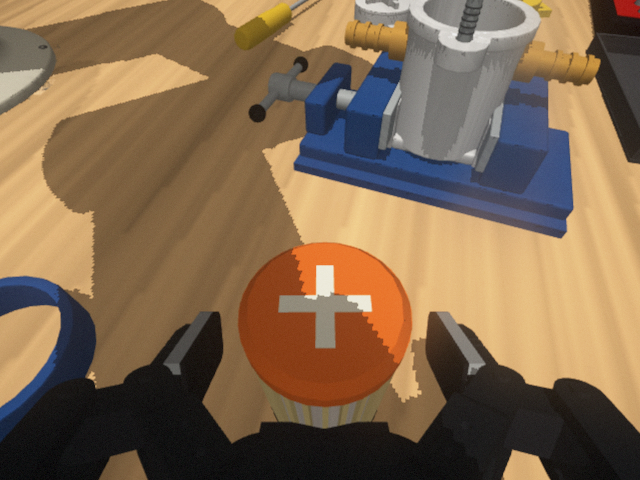

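View pics/t7.png

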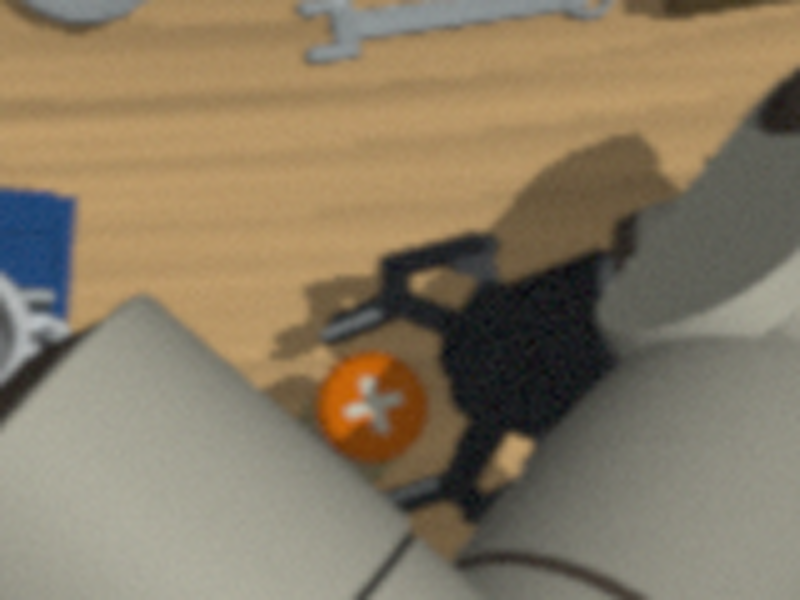

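jog_arm(
  linear=[
    [0, 0, -3],
    [0, 0, -7],
    [0, 0, -11],
    [0, 0, -14],
    [0, 0, -14],
    [0, 0, -14],
  ],
  delta_rot=[
    [0, 0, 0],
    [0, 0, 0],
    [0, 0, 0],
    [0, 0, 0],
    [0, 0, 0],
    [0, 0, 0],
  ],
  fingers=[8.5, 8.5, 8.5, 8.5, 8.5, 8.5],
)

```text
t: 12.67
position: [530.6, -306.7, 133.2]
ee_rot: [-0.362, 0.549, 0.697, 0.286]
wrist_force: [-0.6, 1.1, -1.2]
gripper_width: 84.7
```

```bash
cat >> h.py <<'E'
def go(p,yaw):  # target TCP p, tool down with tool-x at yaw deg -> delta in tool axes cm / deg
    from scipy.spatial.transform import Rotation as Ro
    st=arm.observe();R0=R(st['ee_rot']);y=np.radians(yaw)
    x=np.array([np.cos(y),np.sin(y),0]);z=np.array([0,0,-1.]);Rt=np.c_[x,np.cross(z,x),z]
    print('pos',st['position'].round(1),'F',st['wrist_force'].round(1),'yaw',np.degrees(np.arctan2(R0[1,0],R0[0,0])).round(2))
    print('lin cm',(R0.T@(np.array(p)-st['position'])/10).round(2),'rot',np.degrees(Ro.from_matrix(R0.T@Rt).as_rotvec()).round(2))
E
python3 - <<'E'
from h import *
c=arm.camera("top");print(onz(c,(394.4,261.6),95))
cv2.imwrite('pics/t8.png',cv2.resize(c['pixels'][180:300,320:480,::-1],(800,600),interpolation=cv2.INTER_CUBIC))
go([507,-208,230],83.3)
E
```

```text
[ 503.37628145 -209.97467572   95.        ]
pos [ 530.4 -305.6  132.5] F [-0.9  0.8 -0.4] yaw 103.47
lin cm [13.74  0.    2.65] rot [ -9.72 -54.49  18.6 ]
```

View pics/t8.png

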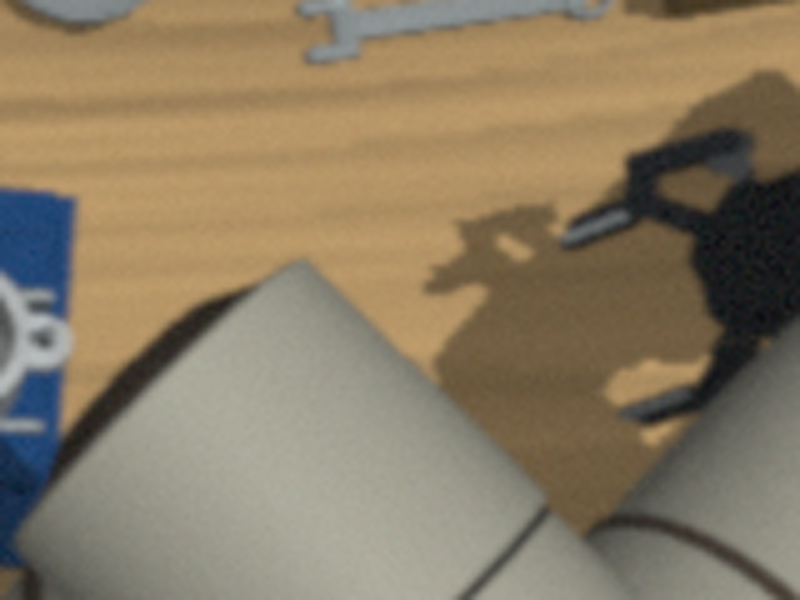

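jog_arm(
  linear=[
    [3.2, 0, -2.3],
    [6.4, 0, -4.6],
    [8.2, 0, -5.7],
    [9.6, 0, -3.6],
    [11, 0, -1.5],
    [12.4, 0, 0.6],
    [13.74, 0, 2.65],
    [13.74, 0, 2.65],
    [13.74, 0, 2.65],
    [13.74, 0, 2.65],
    [13.74, 0, 2.65],
  ],
  delta_rot=[
    [0, 0, 0],
    [-1.2, -6.8, 2.3],
    [-2.4, -13.6, 4.6],
    [-3.6, -20.4, 6.9],
    [-4.8, -27.2, 9.2],
    [-6, -34, 11.5],
    [-7.2, -40.8, 13.8],
    [-8.4, -47.6, 16.1],
    [-9.72, -54.49, 18.6],
    [-9.72, -54.49, 18.6],
    [-9.72, -54.49, 18.6],
  ],
  fingers=[8.5, 8.5, 8.5, 8.5, 8.5, 8.5, 8.5, 8.5, 8.5, 8.5, 8.5],
)

```text
t: 13.63
position: [506.6, -205.6, 230.5]
ee_rot: [0.0, 0.746, 0.666, 0.0]
wrist_force: [0.3, 0.3, 0.5]
gripper_width: 84.9
```

jog_arm(
  linear=[
    [0, 0, 0],
    [0, 0, 0],
  ],
  delta_rot=[
    [0, 0, 0],
    [0, 0, 0],
  ],
  fingers=[8.5, 8.5],
)

```text
t: 13.8
position: [506.8, -208.3, 229.6]
ee_rot: [-0.001, 0.747, 0.665, 0.0]
wrist_force: [0.2, 0.4, -0.2]
gripper_width: 84.6
```

Run:
```python
from h import *
st=arm.observe();c=arm.camera("wrist")
print(st['q']);go([507,-208,230],83.3);cv2.imwrite('pics/w9.png',c['pixels'][...,::-1])
np.savez('w9.npz',T=wristT(c,st),K=c['intrinsics'],img=c['pixels'])
```

```text
[-0.53161019  0.09626958  1.50138756  0.00164663  1.54653556 -0.41531949]
pos [ 506.9 -208.7  229.6] F [-0.3 -0.7 -0.5] yaw 83.29
lin cm [ 0.07  0.01 -0.04] rot [-0.1  -0.12 -0.01]
```

View pics/w9.png

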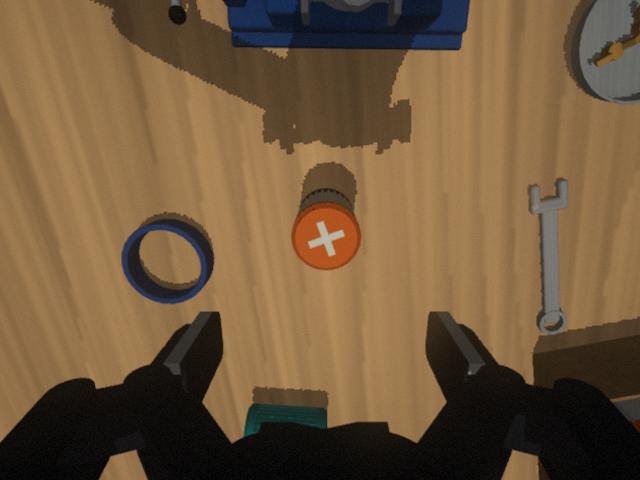

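Run:
```python
from h import *
d=np.load('w9.npz');c={'intrinsics':d['K']};T=d['T'];img=d['img']
hsv=cv2.cvtColor(img,cv2.COLOR_RGB2HSV);m=cv2.inRange(hsv,(3,170,110),(16,255,255));m[:,:250]=0;m[:,400:]=0;m[300:]=0;m[:150]=0
cn=max(cv2.findContours(m,0,2)[0],key=cv2.contourArea);(x,y),r=cv2.minEnclosingCircle(cn);print(x,y,r,cv2.contourArea(cn)/np.pi/r/r, cv2.fitEllipse(cn))
e=cv2.fitEllipse(cn)[0]
p=onz(c,e,92,T);print(p);go([p[0],p[1],76],83.3)
```

```text
325.66912841796875 236.0 34.798763275146484 0.9469487986695034 ((325.66998291015625, 235.96603393554688), (66.59464263916016, 69.03140258789062), 90.55529022216797)
[ 507.48135834 -208.78075064   92.        ]
pos [ 506.9 -208.7  229.6] F [-0.3 -0.7 -0.5] yaw 83.29
lin cm [-0.03  0.09 15.36] rot [-0.1  -0.12 -0.01]
```

jog_arm(
  linear=[
    [0, 0.05, 4],
    [0, 0.05, 8],
    [0, 0.05, 11.5],
    [0, 0.05, 13.5],
    [0, 0.05, 14.8],
    [0, 0.05, 15.4],
    [0, 0.05, 15.4],
    [0, 0.05, 15.4],
  ],
  delta_rot=[
    [0, 0, 0],
    [0, 0, 0],
    [0, 0, 0],
    [0, 0, 0],
    [0, 0, 0],
    [0, 0, 0],
    [0, 0, 0],
    [0, 0, 0],
  ],
  fingers=[8.5, 8.5, 8.5, 8.5, 8.5, 8.5, 8.5, 8.5],
)

```text
t: 14.52
position: [507.7, -208.7, 76.8]
ee_rot: [-0.0, 0.747, 0.664, 0.0]
wrist_force: [-0.6, -0.8, 0.5]
gripper_width: 85.0
```

Run:
```python
from h import *
st=arm.observe();c=arm.camera("wrist")
go([507,-208,230],83.3);cv2.imwrite('pics/w10.png',c['pixels'][...,::-1])
```

```text
pos [ 508.  -208.8   77.4] F [ 0.5 -0.7  0.2] yaw 83.28
lin cm [  0.06  -0.09 -15.26] rot [ 0.07  0.02 -0.02]
```

View pics/w10.png

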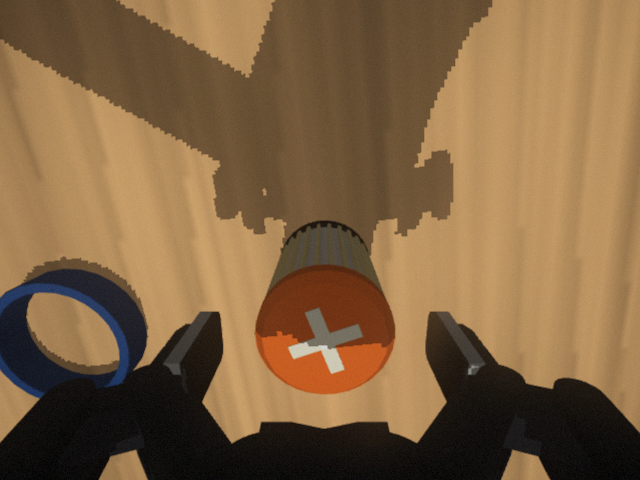

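jog_arm(
  linear=[
    [0, 0, 0],
    [0, 0, 0],
    [0, 0, 0],
    [0, 0, 0],
    [0, 0, 0],
    [0, 0, 0],
    [0, 0, 0],
    [0, 0, 0],
  ],
  delta_rot=[
    [0, 0, 0],
    [0, 0, 0],
    [0, 0, 0],
    [0, 0, 0],
    [0, 0, 0],
    [0, 0, 0],
    [0, 0, 0],
    [0, 0, 0],
  ],
  fingers=[5, 5, 5, 5, 5, 5, 5, 5],
  grip_force=60,
)

```text
t: 15.23
position: [508.1, -208.4, 78.0]
ee_rot: [0.001, 0.747, 0.665, 0.0]
wrist_force: [-2.3, 0.2, 11.4]
gripper_width: 55.3
```

jog_arm(
  linear=[
    [0, 0, -2],
    [0, 0, -5],
    [0, 0, -9],
    [0, 0, -13],
    [0, 0, -16],
    [0, 0, -18],
    [0, 0, -18],
    [0, 0, -18],
  ],
  delta_rot=[
    [0, 0, 0],
    [0, 0, 0],
    [0, 0, 0],
    [0, 0, 0],
    [0, 0, 0],
    [0, 0, 0],
    [0, 0, 0],
    [0, 0, 0],
  ],
  fingers=[5, 5, 5, 5, 5, 5, 5, 5],
)

```text
t: 15.9
position: [507.7, -208.1, 257.6]
ee_rot: [0.001, 0.747, 0.665, 0.0]
wrist_force: [0.4, -0.4, -1.8]
gripper_width: 55.2
```

Run:
```python
from h import *
st=arm.observe();c=arm.camera("wrist")
go([549,4,256],83.3);cv2.imwrite('pics/w11.png',c['pixels'][...,::-1])
np.savez('w11.npz',T=wristT(c,st),K=c['intrinsics'],img=c['pixels'])
```

```text
pos [ 507.4 -207.9  256.2] F [-0.5  0.1 -2. ] yaw 83.32
lin cm [2.153e+01 1.670e+00 2.000e-02] rot [0.02 0.02 0.02]
```

View pics/w11.png

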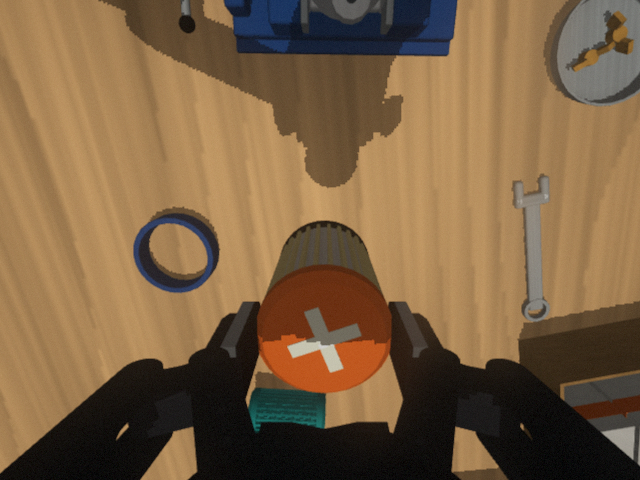

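jog_arm(
  linear=[
    [3.5, 0.4, 0],
    [7.5, 1, 0],
    [11, 1.7, 0],
    [13, 1.7, 0],
    [14, 1.7, 0],
    [14, 1.7, 0],
    [14, 1.7, 0],
    [14, 1.7, 0],
  ],
  delta_rot=[
    [0, 0, 0],
    [0, 0, 0],
    [0, 0, 0],
    [0, 0, 0],
    [0, 0, 0],
    [0, 0, 0],
    [0, 0, 0],
    [0, 0, 0],
  ],
  fingers=[5, 5, 5, 5, 5, 5, 5, 5],
)

```text
t: 16.62
position: [540.4, -71.9, 256.0]
ee_rot: [0.0, 0.747, 0.664, -0.0]
wrist_force: [0.3, -0.5, -2.5]
gripper_width: 55.3
```

Run:
```python
from h import *
st=arm.observe();c=arm.camera("wrist")
go([549,4,256],83.3);cv2.imwrite('pics/w12.png',c['pixels'][...,::-1])
np.savez('w12.npz',T=wristT(c,st),K=c['intrinsics'],img=c['pixels'])
t=arm.camera("top");cv2.imwrite('pics/t12.png',cv2.resize(t['pixels'][180:300,240:400,::-1],(800,600),interpolation=cv2.INTER_CUBIC))
```

```text
pos [540.5 -72.  256.1] F [ 0.7 -0.3 -1.3] yaw 83.26
lin cm [ 7.65 -0.04  0.01] rot [-0.01  0.03 -0.04]
```

View pics/w12.png

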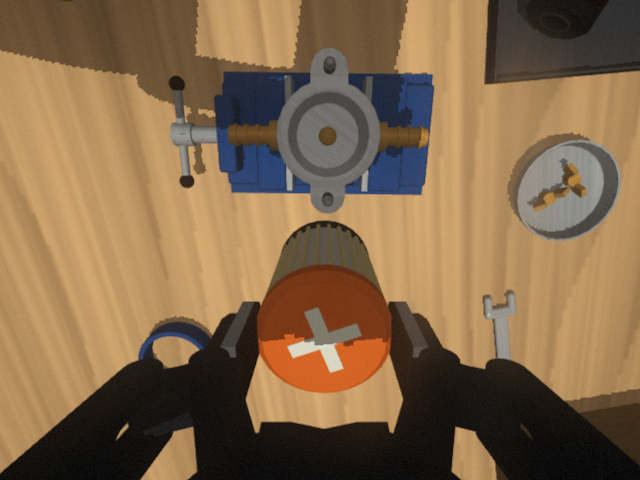

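View pics/t12.png

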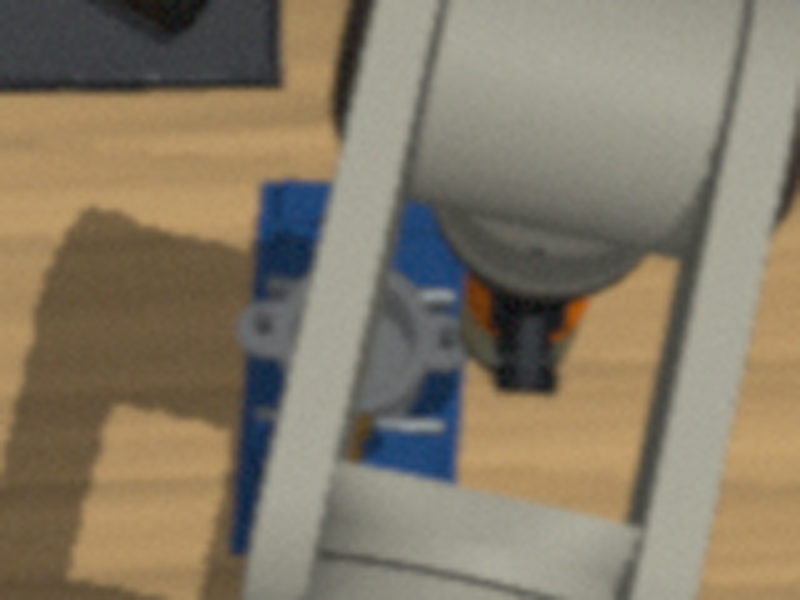

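Run:
```python
from h import *
i=np.load('w12.npz')['img'][..., ::-1]
cv2.imwrite('pics/c12.png',cv2.resize(i[40:220,250:410],(710,800)[:1]+(799,),interpolation=cv2.INTER_CUBIC)[:, :] if 0 else cv2.resize(i[40:215,240:415],(600,600),interpolation=cv2.INTER_CUBIC))
```

```text
(no output)
```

View pics/c12.png

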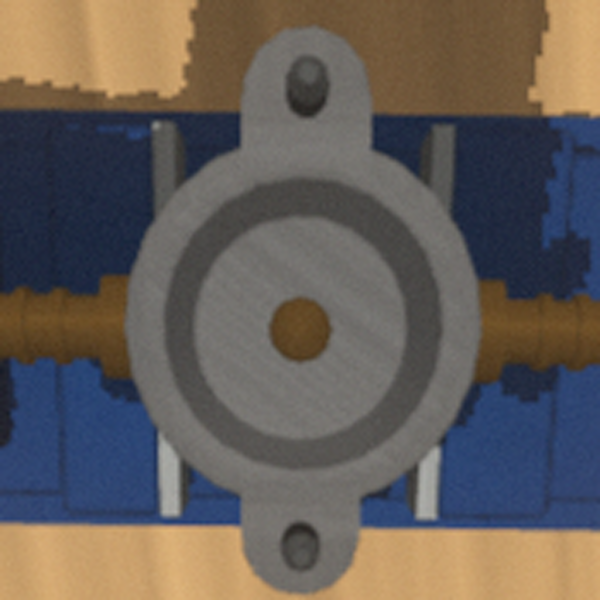

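Run:
```python
from h import *
d=np.load('w12.npz');c={'intrinsics':d['K']};T=d['T'];img=d['img']
k=175/600
f=lambda x,y:(240+x*k-.35,40+y*k-.35)
g=cv2.cvtColor(img,cv2.COLOR_RGB2GRAY);hs=cv2.cvtColor(img,cv2.COLOR_RGB2HSV)
cx,cy=f(303,323)
pts=[]
for a in np.radians(np.arange(0,360,6)):
    rr=np.arange(33,50,.25);v=cv2.remap(cv2.GaussianBlur(g,(3,3),0),(cx+rr*np.cos(a)).astype(np.float32)[None],(cy+rr*np.sin(a)).astype(np.float32)[None],1)[0].astype(float)
    gr=np.gradient(v);j=np.argmax(gr);pts.append((cx+rr[j]*np.cos(a),cy+rr[j]*np.sin(a)))
pts=np.array(pts);w=np.array([onz(c,p,113,T)[:2] for p in pts])
A=np.c_[2*w,np.ones(len(w))];s=np.linalg.lstsq(A,(w**2).sum(1),rcond=None)[0]
for _ in range(3):
    r=np.hypot(*(w-s[:2]).T);R0=np.median(r);ok=abs(r-R0)<1.5;s=np.linalg.lstsq(A[ok],(w[ok]**2).sum(1),rcond=None)[0]
print('mouth',s[:2],'r',R0,ok.sum())
t=onz(c,f(307,95),113,T);b=onz(c,f(300,555),113,T);dd=t-b;print(t,b,np.linalg.norm(dd),(t+b)/2,'yaw y',np.degrees(np.arctan2(dd[1],dd[0])))
st=arm.observe();print(st['position'])
# element bottom/axis
for z in (256-78+95.,):
  print('elem top', [onz(c,p,z,T) for p in ((325,330),)])
# vise edge
```

```text
mouth [552.12150962   5.59435538] r 31.145614306961768 60
[558.39030267  52.61958879 113.        ] [545.59211724 -45.45145342 113.        ] 98.9025928374812 [551.99120996   3.58406768 113.        ] yaw y 82.56496704342341
[540.50557832 -72.07365067 256.28816874]
elem top [array([540.68832765, -69.20879265, 273.        ])]
```

Run:
```python
from h import *
go([552.0,5.7,256],82.8)
```

```text
pos [540.5 -72.1 256.3] F [-0.7 -0.3 -0.7] yaw 83.24
lin cm [7.86 0.23 0.02] rot [0.01 0.03 0.44]
```

jog_arm(
  linear=[
    [2.5, 0.23, 0],
    [5, 0.23, 0],
    [7, 0.23, 0],
    [7.86, 0.23, 0],
    [7.86, 0.23, 0],
    [7.86, 0.23, 0],
    [7.86, 0.23, 2.5],
    [7.86, 0.23, 4.5],
    [7.86, 0.23, 5.5],
    [7.86, 0.23, 5.5],
    [7.86, 0.23, 5.5],
  ],
  delta_rot=[
    [0, 0, 0.4],
    [0, 0, 0.4],
    [0, 0, 0.4],
    [0, 0, 0.4],
    [0, 0, 0.4],
    [0, 0, 0.4],
    [0, 0, 0.4],
    [0, 0, 0.4],
    [0, 0, 0.4],
    [0, 0, 0.4],
    [0, 0, 0.4],
  ],
  fingers=[5, 5, 5, 5, 5, 5, 5, 5, 5, 5, 5],
)

```text
t: 17.63
position: [552.2, 6.0, 201.9]
ee_rot: [0.0, 0.75, 0.662, -0.0]
wrist_force: [-0.3, 0.4, -1.7]
gripper_width: 55.1
```

Run:
```python
from h import *
c=arm.camera("wrist")
go([552.0,5.7,112],82.8);cv2.imwrite('pics/w13.png',c['pixels'][...,::-1])
c=arm.camera("scene");cv2.imwrite('pics/s13.png',cv2.resize(c['pixels'][180:300,230:390,::-1],(800,600),interpolation=cv2.INTER_CUBIC))
```

```text
pos [552.5   6.2 202.6] F [-0.3  0.1 -1.3] yaw 82.88
lin cm [-0.05 -0.06  9.06] rot [0.09 0.03 0.08]
```

View pics/w13.png

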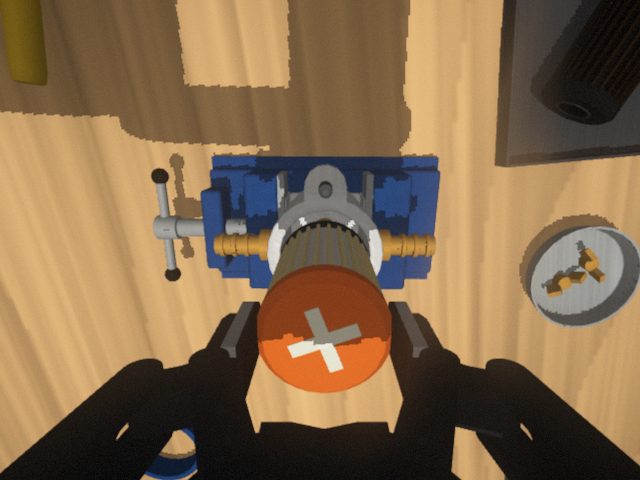

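View pics/s13.png

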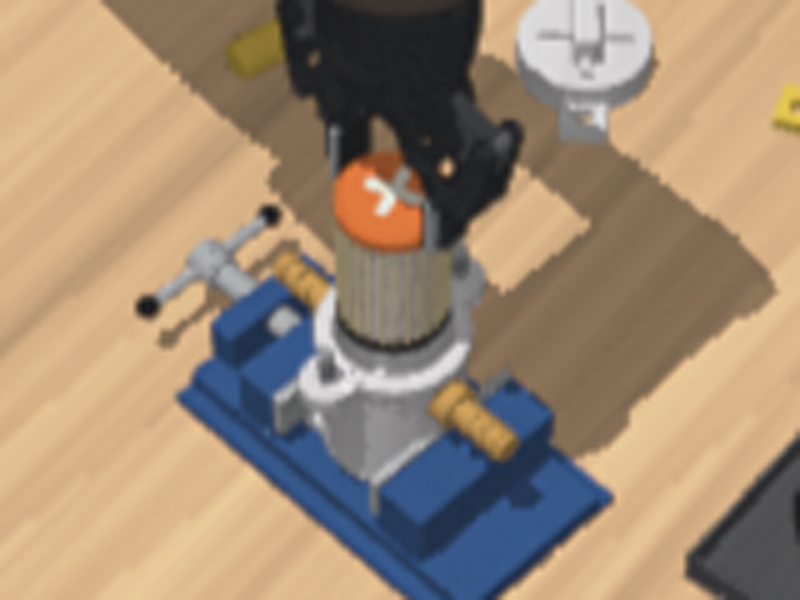

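Aligned over the bore. Lowering gently.

jog_arm(
  linear=[
    [0, 0, 0.6],
    [0, 0, 1.2],
    [0, 0, 1.8],
    [0, 0, 2.4],
    [0, 0, 3.0],
    [0, 0, 3.0],
    [0, 0, 3.0],
  ],
  delta_rot=[
    [0, 0, 0],
    [0, 0, 0],
    [0, 0, 0],
    [0, 0, 0],
    [0, 0, 0],
    [0, 0, 0],
    [0, 0, 0],
  ],
  fingers=[5, 5, 5, 5, 5, 5, 5],
)

```text
t: 18.32
position: [552.0, 6.8, 171.1]
ee_rot: [0.0, 0.749, 0.662, -0.0]
wrist_force: [-0.2, 0.5, -1.1]
gripper_width: 55.2
```

jog_arm(
  linear=[
    [-0.05, 0, 0.8],
    [-0.05, 0, 1.6],
    [-0.05, 0, 2.4],
    [-0.05, 0, 3.2],
    [-0.05, 0, 4.0],
    [-0.05, 0, 4.8],
    [-0.05, 0, 5.2],
    [-0.05, 0, 5.5],
    [-0.05, 0, 5.5],
    [-0.05, 0, 5.5],
  ],
  delta_rot=[
    [0, 0, 0],
    [0, 0, 0],
    [0, 0, 0],
    [0, 0, 0],
    [0, 0, 0],
    [0, 0, 0],
    [0, 0, 0],
    [0, 0, 0],
    [0, 0, 0],
    [0, 0, 0],
  ],
  fingers=[5, 5, 5, 5, 5, 5, 5, 5, 5, 5],
)

```text
t: 19.15
position: [552.2, 6.2, 116.7]
ee_rot: [0.0, 0.749, 0.662, 0.0]
wrist_force: [0.1, -0.0, -0.4]
gripper_width: 55.3
```

Run:
```python
from h import *
c=arm.camera("wrist")
go([552.0,5.7,112],82.8);cv2.imwrite('pics/w14.png',c['pixels'][...,::-1])
c=arm.camera("scene");cv2.imwrite('pics/s14.png',cv2.resize(c['pixels'][180:300,230:390,::-1],(800,600),interpolation=cv2.INTER_CUBIC))
```

```text
pos [552.3   6.2 116.9] F [ 0.2 -0.3 -1.5] yaw 82.92
lin cm [-0.06 -0.02  0.49] rot [0.06 0.02 0.12]
```

View pics/s14.png

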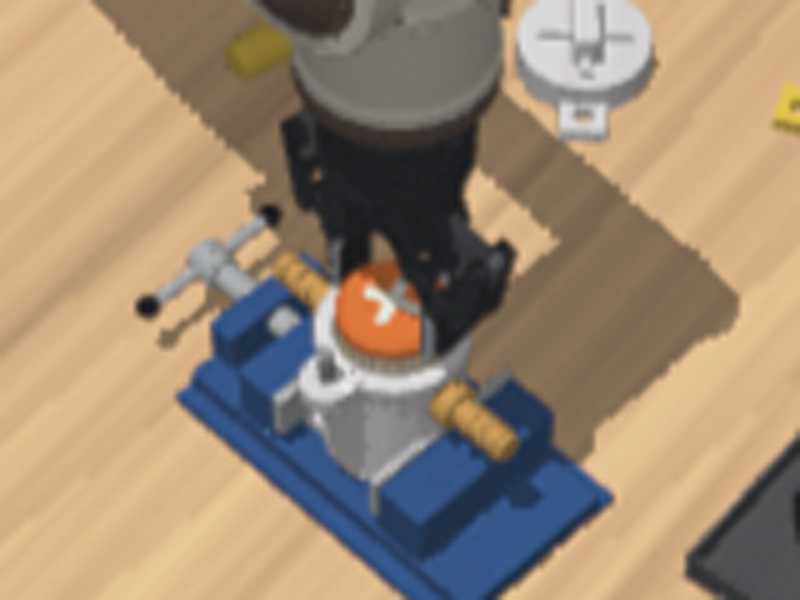

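View pics/w14.png

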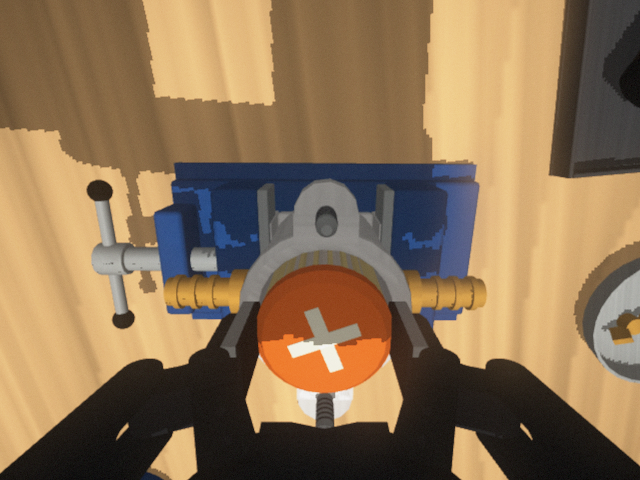

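Freely in, about 5 mm to go. Small steps from here.

jog_arm(
  linear=[
    [0, 0, 0.1],
    [0, 0, 0.2],
    [0, 0, 0.3],
    [0, 0, 0.3],
    [0, 0, 0.3],
  ],
  delta_rot=[
    [0, 0, 0],
    [0, 0, 0],
    [0, 0, 0],
    [0, 0, 0],
    [0, 0, 0],
  ],
  fingers=[5, 5, 5, 5, 5],
)

```text
t: 19.67
position: [552.1, 6.3, 113.5]
ee_rot: [0.0, 0.749, 0.662, 0.0]
wrist_force: [-0.4, 0.3, -1.2]
gripper_width: 55.4
```

jog_arm(
  linear=[
    [0, 0, 0.1],
    [0, 0, 0.15],
    [0, 0, 0.15],
    [0, 0, 0.15],
  ],
  delta_rot=[
    [0, 0, 0],
    [0, 0, 0],
    [0, 0, 0],
    [0, 0, 0],
  ],
  fingers=[5, 5, 5, 5],
)

```text
t: 20.0
position: [552.2, 6.2, 112.1]
ee_rot: [0.0, 0.749, 0.662, 0.0]
wrist_force: [-0.2, 0.3, 1.6]
gripper_width: 55.1
```

jog_arm(
  linear=[
    [0, 0, 0],
    [0, 0, 0],
    [0, 0, 0],
    [0, 0, 0],
    [0, 0, 0],
    [0, 0, -1],
    [0, 0, -4],
    [0, 0, -8],
    [0, 0, -12],
    [0, 0, -14],
    [0, 0, -14],
    [0, 0, -14],
  ],
  delta_rot=[
    [0, 0, 0],
    [0, 0, 0],
    [0, 0, 0],
    [0, 0, 0],
    [0, 0, 0],
    [0, 0, 0],
    [0, 0, 0],
    [0, 0, 0],
    [0, 0, 0],
    [0, 0, 0],
    [0, 0, 0],
    [0, 0, 0],
  ],
  fingers=[6.3, 7, 7.6, 7.6, 7.6, 7.6, 7.6, 7.6, 8.5, 8.5, 8.5, 8.5],
)

```text
t: 21.0
position: [552.4, 6.3, 253.8]
ee_rot: [0.001, 0.749, 0.662, 0.001]
wrist_force: [-0.6, -0.5, 0.2]
gripper_width: 85.5
```

Run:
```python
from h import *
st=arm.observe();c=arm.camera("wrist")
print(onz(c,(0,0),0,wristT(c,st))[:0]);go([470,290,252],40);cv2.imwrite('pics/w15.png',c['pixels'][...,::-1])
np.savez('w15.npz',T=wristT(c,st),K=c['intrinsics'],img=c['pixels'])
```

```text
[]
pos [552.    6.3 252.3] F [-0.3  0.8  0. ] yaw 82.92
lin cm [ 27.14 -11.63   0.  ] rot [5.000e-02 1.000e-02 4.292e+01]
```

View pics/w15.png

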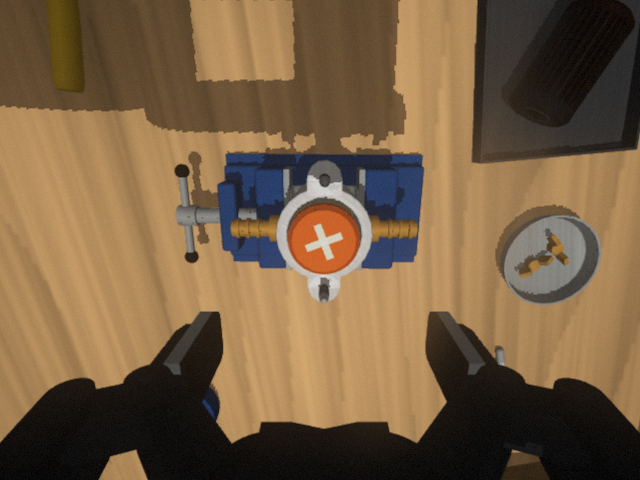

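Run:
```python
from h import *
d=np.load('w15.npz');c={'intrinsics':d['K']};T=d['T'];img=d['img']
hsv=cv2.cvtColor(img,cv2.COLOR_RGB2HSV);m=cv2.inRange(hsv,(3,170,110),(16,255,255));m[:,:270]=0;m[:,380:]=0;m[300:]=0;m[:180]=0
m=cv2.morphologyEx(m,cv2.MORPH_CLOSE,np.ones((9,9)))
cn=max(cv2.findContours(m,0,2)[0],key=cv2.contourArea);e=cv2.fitEllipse(cn);print(e,onz(c,e[0],126,T))
zc=T[2,3];print('r at z=126:',e[1][1]/2/c['intrinsics'][0,0]*(zc-126), 'cam z',zc)
# near/far stud tips z=139
for p in ((324,181),(323.5,294)):print(onz(c,p,139,T))
cv2.imwrite('pics/c15.png',cv2.resize(img[150:310,245:405,::-1],(600,600),interpolation=cv2.INTER_CUBIC))
```

```text
((323.3476257324219, 238.41146850585938), (68.66173553466797, 70.64665985107422), 88.34969329833984) [551.80114096   6.27352241 126.        ]
r at z=126: 27.120052761790514 cam z 397.3478577498462
[558.05939738  52.72959393 139.        ]
[546.64346297 -35.88194478 139.        ]
```

View pics/c15.png

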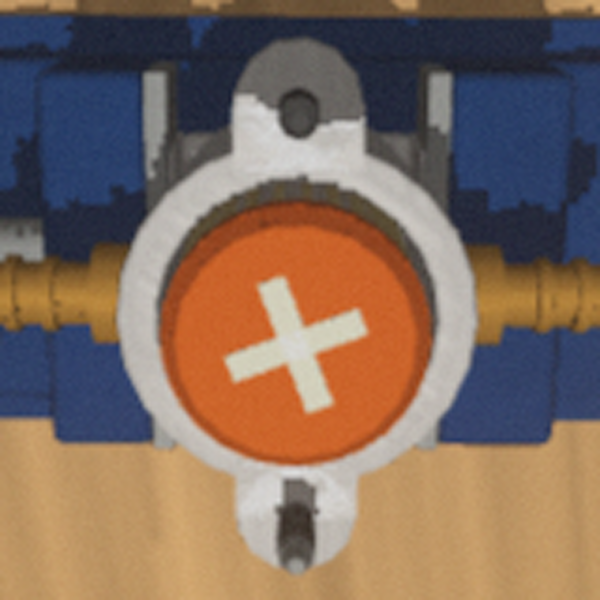

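Run:
```python
from h import *
d=np.load('w15.npz');c={'intrinsics':d['K']};T=d['T']
for n in (299,300.5):
  a=onz(c,(324.6,180.3),139,T);b=onz(c,(323.4,n),139,T);v=a-b;print(a,b,np.linalg.norm(v),(a+b)/2,np.degrees(np.arctan2(v[1],v[0])))
```

```text
[558.55148474  53.17268096 139.        ] [546.02066729 -40.22681473 139.        ] 94.23633684142197 [552.28607601   6.47293312 139.        ] 82.35861893953772
[558.55148474  53.17268096 139.        ] [545.85662501 -41.54120252 139.        ] 95.56086640699299 [552.20405488   5.81573922 139.        ] 82.36592867863982
```

Run:
```python
from h import *
go([470,290,235],125.6)
```

```text
pos [552.    6.3 252.3] F [-0.3  0.8  0. ] yaw 82.92
lin cm [ 27.14 -11.63   1.7 ] rot [ 3.000e-02  4.000e-02 -4.268e+01]
```

jog_arm(
  linear=[
    [3.8, -1.6, 0.2],
    [7.6, -3.2, 0.4],
    [11.4, -4.8, 0.6],
    [15.2, -6.4, 0.8],
    [19, -8, 1],
    [22.8, -9.6, 1.2],
    [25.8, -11, 1.5],
    [27.1, -11.6, 1.7],
    [27.1, -11.6, 1.7],
    [27.1, -11.6, 1.7],
    [27.1, -11.6, 1.7],
  ],
  delta_rot=[
    [0, 0, -6],
    [0, 0, -12],
    [0, 0, -18],
    [0, 0, -24],
    [0, 0, -30],
    [0, 0, -36],
    [0, 0, -42.6],
    [0, 0, -42.6],
    [0, 0, -42.6],
    [0, 0, -42.6],
    [0, 0, -42.6],
  ],
  fingers=[8.5, 8.5, 8.5, 8.5, 8.5, 8.5, 6, 6, 6, 6, 6],
)

```text
t: 21.97
position: [470.4, 288.9, 234.2]
ee_rot: [0.0, 0.458, 0.889, -0.001]
wrist_force: [0.8, 0.2, -0.1]
gripper_width: 60.1
```

Run:
```python
from h import *
st=arm.observe();c=arm.camera("wrist")
go([470,290,235],125.6);cv2.imwrite('pics/w16.png',c['pixels'][...,::-1])
np.savez('w16.npz',T=wristT(c,st),K=c['intrinsics'],img=c['pixels'])
```

```text
pos [470.6 288.6 234.5] F [-0.3 -0.5  0.4] yaw 125.44
lin cm [ 0.15  0.03 -0.05] rot [-0.04  0.04 -0.16]
```

View pics/w16.png

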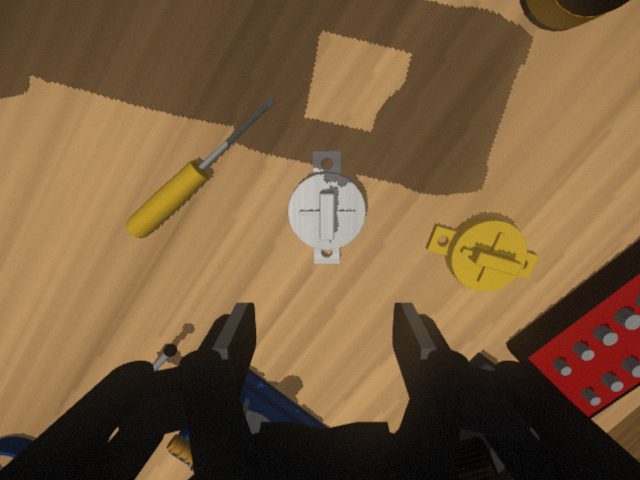

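The silver cover is at (327,211), ears up and down in the picture and the rib vertical. The yellow look-alike at (487,252) stays alone. Zooming in.

Run:
```python
from h import *
i=np.load('w16.npz')['img'][..., ::-1]
cv2.imwrite('pics/c16.png',cv2.resize(i[140:275,260:395],(600,600),interpolation=cv2.INTER_CUBIC))
```

```text
(no output)
```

View pics/c16.png

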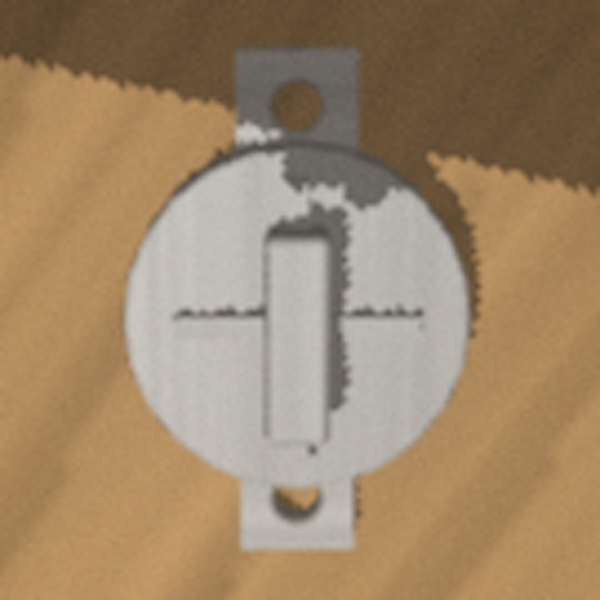

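Run:
```python
from h import *
d=np.load('w16.npz');c={'intrinsics':d['K']};T=d['T'];k=.225
f=lambda x,y:(260+x*k-.4,140+y*k-.4)
p=onz(c,f(297.5,316),24,T);q=onz(c,f(296.5,339),46,T);print('disc',p,'rib',q)
a=onz(c,f(296,50),9,T);b=onz(c,f(297.5,547),9,T);v=a-b;print('ears',a,b,np.linalg.norm(v),(a+b)/2,np.degrees(np.arctan2(v[1],v[0])))
a=onz(c,f(296.5,237),46,T);b=onz(c,f(296.5,441),46,T);v=a-b;print('rib len',np.linalg.norm(v),np.degrees(np.arctan2(v[1],v[0])))
print('w',np.linalg.norm(onz(c,f(265,340),46,T)-onz(c,f(328,340),46,T)),'D',np.linalg.norm(onz(c,f(125,316),24,T)-onz(c,f(470,316),24,T)))
p=(p+q)/2;go([p[0],p[1],28],125.5)
```

```text
disc [468.96622575 295.06233189  24.        ] rib [469.01750333 294.40375788  46.        ]
ears [434.93418046 342.15904542   9.        ] [504.83746063 245.10924842   9.        ] 119.60406212461619 [469.88582055 293.63414692   9.        ] 125.76454955988797
rib len 44.78099998247435 125.5908170038701
w 13.565383959109646 D 78.84359626858426
pos [470.6 288.6 234.5] F [-0.3 -0.5  0.4] yaw 125.44
lin cm [ 0.6   0.24 20.65] rot [-0.04  0.04 -0.06]
```

jog_arm(
  linear=[
    [0.6, 0.2, 4],
    [0.6, 0.2, 8],
    [0.6, 0.2, 12],
    [0.6, 0.2, 16],
    [0.6, 0.2, 18.5],
    [0.6, 0.2, 19.8],
    [0.6, 0.2, 20.6],
    [0.6, 0.2, 20.6],
    [0.6, 0.2, 20.6],
  ],
  delta_rot=[
    [0, 0, 0],
    [0, 0, 0],
    [0, 0, 0],
    [0, 0, 0],
    [0, 0, 0],
    [0, 0, 0],
    [0, 0, 0],
    [0, 0, 0],
    [0, 0, 0],
  ],
  fingers=[6, 6, 6, 6, 6, 6, 6, 6, 6],
)

```text
t: 22.77
position: [469.2, 295.1, 29.5]
ee_rot: [0.001, 0.458, 0.889, 0.0]
wrist_force: [-0.3, -0.7, 0.6]
gripper_width: 60.2
```

Run:
```python
from h import *
c=arm.camera("wrist")
go([469,294.7,28],125.5);cv2.imwrite('pics/w17.png',c['pixels'][...,::-1])
```

```text
pos [469.4 295.4  30.1] F [ 0.6  0.4 -0.3] yaw 125.48
lin cm [-0.03 -0.07  0.21] rot [ 0.09  0.06 -0.02]
```

View pics/w17.png

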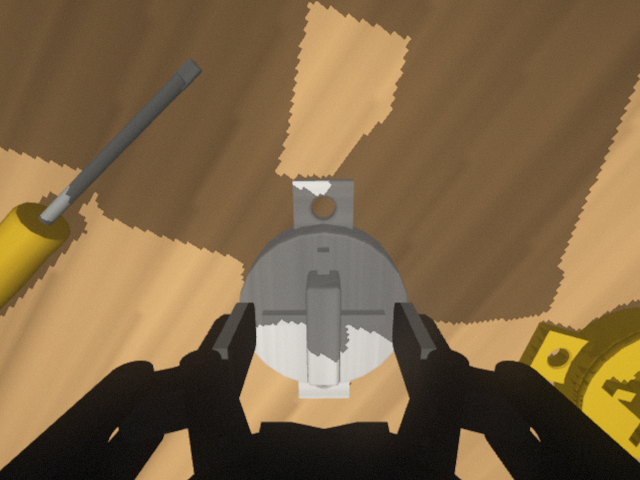

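The rib is centred between the pads. Closing.

jog_arm(
  linear=[
    [0, 0, 0.2],
    [0, 0, 0.2],
    [0, 0, 0.2],
    [0, 0, 0.2],
    [0, 0, 0.2],
    [0, 0, 0.2],
    [0, 0, 0.2],
    [0, 0, 0.2],
    [0, 0, 0.2],
    [0, 0, 0.2],
  ],
  delta_rot=[
    [0, 0, 0],
    [0, 0, 0],
    [0, 0, 0],
    [0, 0, 0],
    [0, 0, 0],
    [0, 0, 0],
    [0, 0, 0],
    [0, 0, 0],
    [0, 0, 0],
    [0, 0, 0],
  ],
  fingers=[0.8, 0.8, 0.8, 0.8, 0.8, 0.8, 0.8, 0.8, 0.8, 0.8],
  grip_force=70,
)

```text
t: 23.65
position: [468.8, 295.6, 27.5]
ee_rot: [0.001, 0.458, 0.889, 0.0]
wrist_force: [-2.4, -2.2, 6.6]
gripper_width: 12.4
```

Run:
```python
from h import *
go([469,294.7,28],125.5)
```

```text
pos [468.8 295.6  27.5] F [-2.4 -2.2  6.6] yaw 125.53
lin cm [-0.08 -0.04 -0.05] rot [0.05 0.05 0.03]
```

jog_arm(
  linear=[
    [0, 0, -2],
    [0, 0, -5],
    [0, 0, -9],
    [0, 0, -13],
    [0, 0, -16],
    [0, 0, -18],
    [0, 0, -18],
    [0, 0, -18],
  ],
  delta_rot=[
    [0, 0, 0],
    [0, 0, 0],
    [0, 0, 0],
    [0, 0, 0],
    [0, 0, 0],
    [0, 0, 0],
    [0, 0, 0],
    [0, 0, 0],
  ],
  fingers=[0.8, 0.8, 0.8, 0.8, 0.8, 0.8, 0.8, 0.8],
)

```text
t: 24.32
position: [468.6, 295.7, 207.2]
ee_rot: [0.001, 0.458, 0.889, 0.0]
wrist_force: [-0.8, 0.3, -4.4]
gripper_width: 12.4
```

Run:
```python
from h import *
c=arm.camera("wrist");print(arm.observe()['gripper_width'])
go([552.2,6.1,208],82.4);cv2.imwrite('pics/w18.png',c['pixels'][...,::-1])
```

```text
12.187650113875858
pos [468.2 295.4 205.8] F [-1.  -0.5 -4.5] yaw 125.52
lin cm [-28.43  -9.97  -0.2 ] rot [-4.000e-02  4.000e-02  4.312e+01]
```

View pics/w18.png

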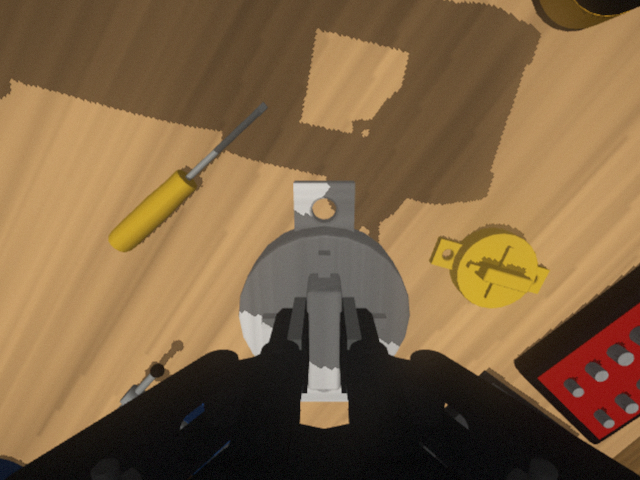

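Run:
```python
from h import *
st=arm.observe();c=arm.camera("wrist");T=wristT(c,st);img=c['pixels']
cv2.imwrite('pics/c18.png',cv2.resize(img[170:410,230:420,::-1],(570,720)[:0] or (475,600),interpolation=cv2.INTER_CUBIC))
p=onz(c,(323.5,209),st['position'][2]-18.5,T);Rm=R(st['ee_rot']);print('far hole in tool',Rm.T@(p-st['position']))
z24=st['position'][2]-3.5
for uv in ((239.5,318),(409.5,318),(324,226)):
  print(uv,Rm.T@(onz(c,uv,z24,T)-st['position']))
```

```text
far hole in tool [45.50065898 -0.12320701 18.48025294]
(239.5, 318) [ -2.94132518 -39.22007166   3.53977906]
(409.5, 318) [-2.90211577 39.86890007  3.46214112]
(324, 226) [41.08700176  0.10743613  3.48194619]
```

View pics/c18.png

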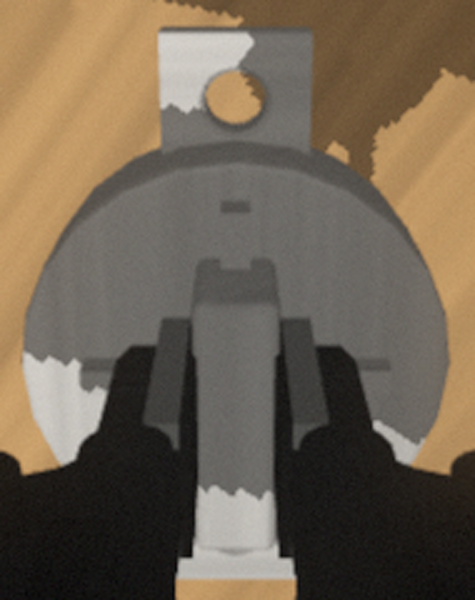

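jog_arm(
  linear=[
    [-3.5, -1.2, 0],
    [-7, -2.5, 0],
    [-11, -3.8, 0],
    [-15, -5.2, 0],
    [-19, -6.6, 0],
    [-22.5, -7.9, 0],
    [-25.5, -9, 0],
    [-27.5, -9.7, 0],
    [-28.4, -10, 0],
    [-28.4, -10, 0],
    [-28.4, -10, 0],
  ],
  delta_rot=[
    [0, 0, 5],
    [0, 0, 11],
    [0, 0, 17],
    [0, 0, 23],
    [0, 0, 29],
    [0, 0, 35],
    [0, 0, 40],
    [0, 0, 43.1],
    [0, 0, 43.1],
    [0, 0, 43.1],
    [0, 0, 43.1],
  ],
  fingers=[0.8, 0.8, 0.8, 0.8, 0.8, 0.8, 0.8, 0.8, 0.8, 0.8, 0.8],
)

```text
t: 25.33
position: [551.7, 6.6, 205.8]
ee_rot: [-0.001, 0.752, 0.659, -0.001]
wrist_force: [-0.2, 0.5, -3.0]
gripper_width: 12.6
```

Run:
```python
from h import *
go([552.3,7.2,180],82.4)
```

```text
pos [551.7   6.6 205.8] F [-0.2  0.5 -3. ] yaw 82.46
lin cm [0.07 0.06 2.58] rot [-0.09  0.01  0.06]
```

jog_arm(
  linear=[
    [0.07, 0.05, 0.9],
    [0.07, 0.05, 1.8],
    [0.07, 0.05, 2.6],
    [0.07, 0.05, 2.6],
    [0.07, 0.05, 2.6],
  ],
  delta_rot=[
    [0, 0, 0],
    [0, 0, 0],
    [0, 0, 0],
    [0, 0, 0],
    [0, 0, 0],
  ],
  fingers=[0.8, 0.8, 0.8, 0.8, 0.8],
)

```text
t: 25.75
position: [552.3, 7.5, 180.3]
ee_rot: [-0.0, 0.752, 0.659, -0.0]
wrist_force: [-0.4, 0.2, -2.8]
gripper_width: 12.2
```

Run:
```python
from h import *
st=arm.observe();c=arm.camera("wrist")
go([552.3,7.2,180],82.4)
np.savez('w19.npz',T=wristT(c,st),K=c['intrinsics'],img=c['pixels'],pos=st['position'],R=R(st['ee_rot']))
cv2.imwrite('pics/w19.png',c['pixels'][...,::-1])
cv2.imwrite('pics/c19.png',cv2.resize(c['pixels'][170:290,245:405,::-1],(800,600),interpolation=cv2.INTER_CUBIC))
c=arm.camera("scene");cv2.imwrite('pics/s19.png',cv2.resize(c['pixels'][180:300,230:390,::-1],(800,600),interpolation=cv2.INTER_CUBIC))
```

```text
pos [552.6   7.3 180.9] F [-0.4  0.8 -2.4] yaw 82.46
lin cm [-0.01 -0.03  0.09] rot [0.01 0.02 0.06]
```

View pics/c19.png

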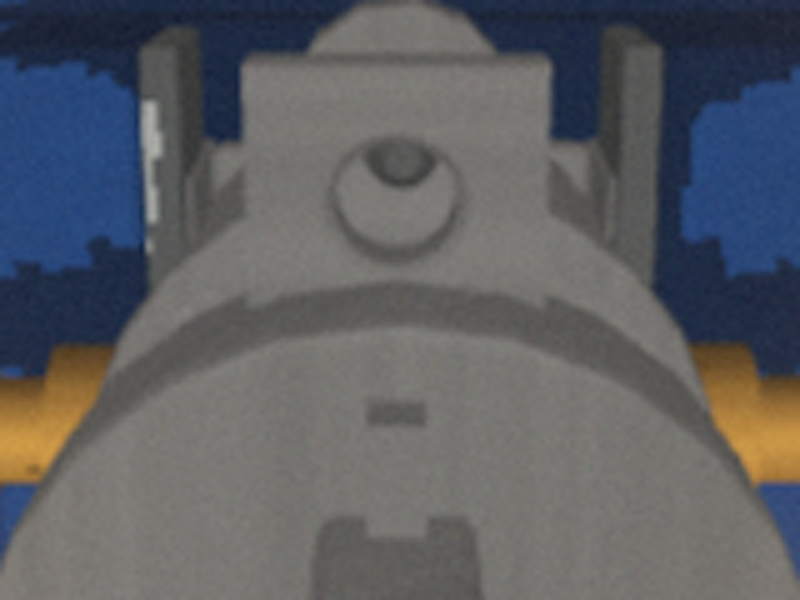

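View pics/s19.png

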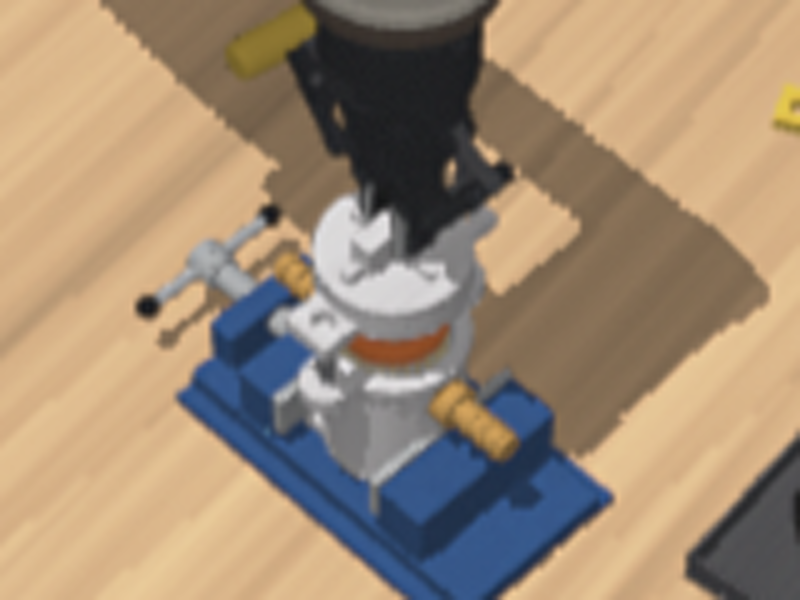

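Run:
```python
from h import *
d=np.load('w19.npz');c={'intrinsics':d['K']};T=d['T'];Rm=d['R'];P=d['pos']
f=lambda x,y:(245+x/5-.4,170+y/5-.4)
for h in ((397,195),(397,192)):
  print('hole',Rm.T@(onz(c,f(*h),P[2]-18.5,T)-P))
for s in ((402,180),(402,184),(402,176)):
  print('stud',Rm.T@(onz(c,f(*s),139,T)-P))
```

```text
hole [45.51469731 -0.44997721 18.48112057]
hole [45.79682044 -0.44995914 18.4810011 ]
stud [42.65236428  0.07722868 41.26193387]
stud [42.22502196  0.07756443 41.26211452]
stud [43.07912007  0.0768934  41.26175348]
```

jog_arm(
  linear=[
    [0.05, 0, 0.5],
    [0.05, 0, 1.0],
    [0.05, 0, 1.4],
    [0.05, 0, 1.4],
    [0.05, 0, 1.4],
  ],
  delta_rot=[
    [0, 0, 0.4],
    [0, 0, 0.4],
    [0, 0, 0.4],
    [0, 0, 0.4],
    [0, 0, 0.4],
  ],
  fingers=[0.8, 0.8, 0.8, 0.8, 0.8],
)

```text
t: 26.27
position: [552.6, 7.4, 166.7]
ee_rot: [0.0, 0.755, 0.656, -0.0]
wrist_force: [0.3, -0.4, -3.7]
gripper_width: 12.2
```

Run:
```python
from h import *
st=arm.observe();c=arm.camera("wrist")
go([552.3,7.2,140.5],82.4)
cv2.imwrite('pics/c20.png',cv2.resize(c['pixels'][170:290,245:405,::-1],(800,600),interpolation=cv2.INTER_CUBIC))
c=arm.camera("scene");cv2.imwrite('pics/s20.png',cv2.resize(c['pixels'][190:280,250:370,::-1],(800,600),interpolation=cv2.INTER_CUBIC))
```

```text
pos [552.8   7.4 167. ] F [ 1.  -0.3 -4.1] yaw 82.01
lin cm [-0.02 -0.05  2.65] rot [ 0.02  0.02 -0.39]
```

View pics/c20.png

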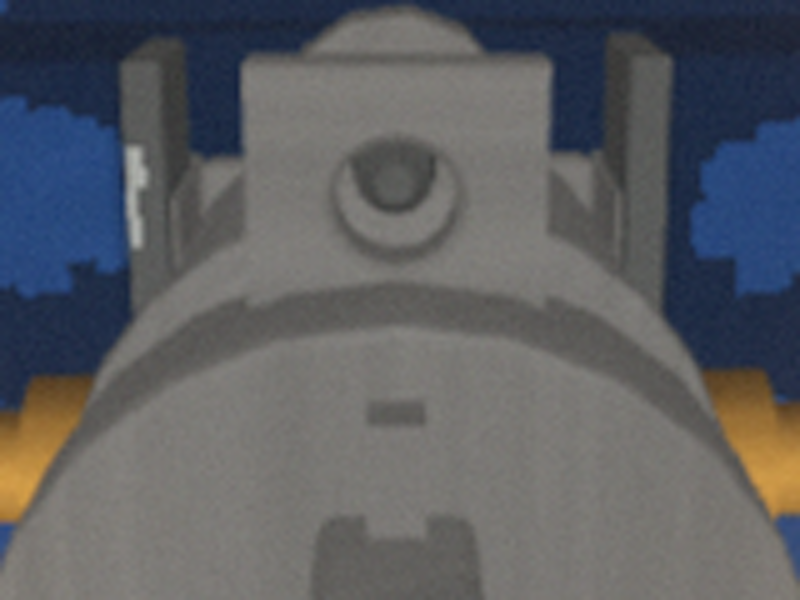

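View pics/s20.png

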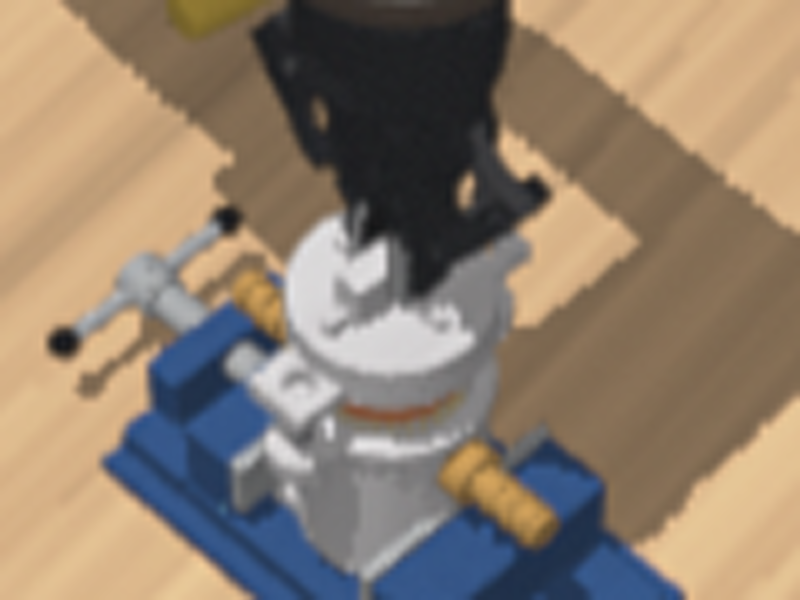

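Run:
```python
from h import *
st=arm.observe();c=arm.camera("wrist");T=wristT(c,st);Rm=R(st['ee_rot']);P=st['position']
f=lambda x,y:(245+x/5-.4,170+y/5-.4)
print('hole',Rm.T@(onz(c,f(397,194),P[2]-18.5,T)-P))
for y in (212,174): print('stud',y,Rm.T@(onz(c,f(394,y),136,T)-P))
```

```text
hole [45.60452949 -0.45338896 18.48154734]
stud 212 [41.29731571 -0.75556561 31.14592943]
stud 174 [45.14947059 -0.75335497 31.14439813]
```

jog_arm(
  linear=[
    [-0.03, 0, 0.3],
    [-0.03, 0, 0.6],
    [-0.03, 0, 0.9],
    [-0.03, 0, 1.2],
    [-0.03, 0, 1.2],
    [-0.03, 0, 1.2],
  ],
  delta_rot=[
    [0, 0, -0.2],
    [0, 0, -0.2],
    [0, 0, -0.2],
    [0, 0, -0.2],
    [0, 0, -0.2],
    [0, 0, -0.2],
  ],
  fingers=[0.8, 0.8, 0.8, 0.8, 0.8, 0.8],
)

```text
t: 26.92
position: [552.7, 7.1, 154.8]
ee_rot: [0.0, 0.753, 0.657, -0.0]
wrist_force: [0.6, -0.1, -3.2]
gripper_width: 12.3
```

Run:
```python
from h import *
st=arm.observe();c=arm.camera("wrist")
go([552.3,7.2,140.5],82.4);print(st['wrist_torque'])
cv2.imwrite('pics/c21.png',cv2.resize(c['pixels'][170:290,245:405,::-1],(800,600),interpolation=cv2.INTER_CUBIC))
c=arm.camera("scene");cv2.imwrite('pics/s21.png',cv2.resize(c['pixels'][190:280,250:370,::-1],(800,600),interpolation=cv2.INTER_CUBIC))
```

```text
pos [552.8   7.1 155. ] F [-1.  -0.1 -3.7] yaw 82.22
lin cm [ 0.   -0.05  1.45] rot [ 0.02  0.02 -0.18]
[-0.00232446 -0.02048887  0.05066952]
```

View pics/c21.png

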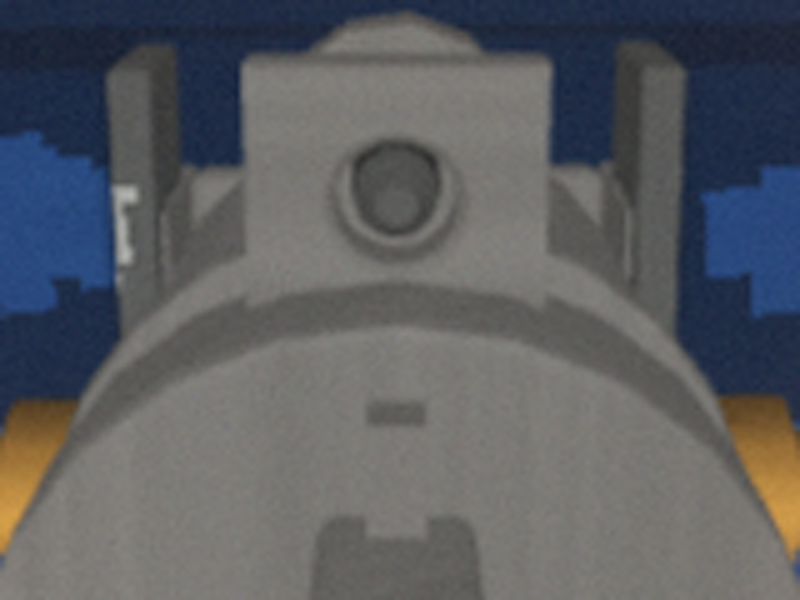

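View pics/s21.png

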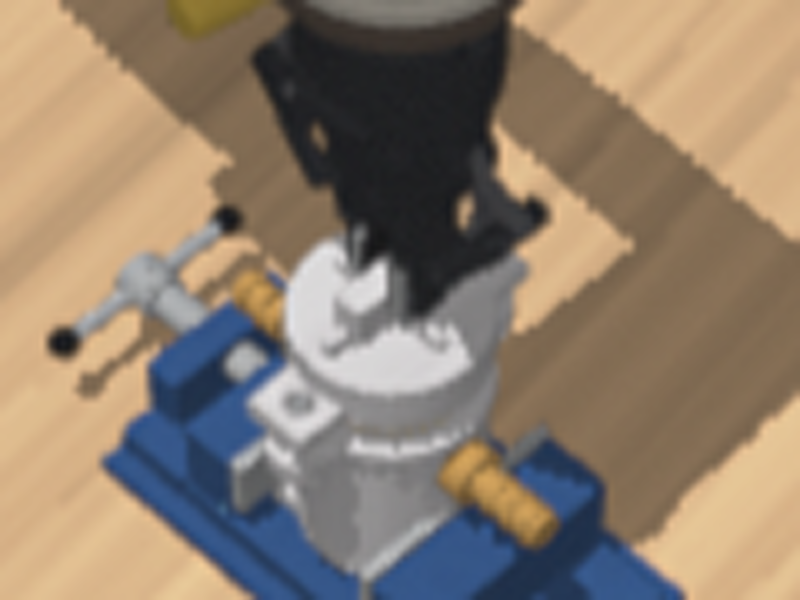

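Both studs are in their holes with no contact force. Continuing down.

jog_arm(
  linear=[
    [0, 0, 0.3],
    [0, 0, 0.6],
    [0, 0, 0.9],
    [0, 0, 1.1],
    [0, 0, 1.2],
    [0, 0, 1.2],
    [0, 0, 1.2],
  ],
  delta_rot=[
    [0, 0, 0],
    [0, 0, 0],
    [0, 0, 0],
    [0, 0, 0],
    [0, 0, 0],
    [0, 0, 0],
    [0, 0, 0],
  ],
  fingers=[0.8, 0.8, 0.8, 0.8, 0.8, 0.8, 0.8],
)

```text
t: 27.6
position: [552.8, 7.1, 143.0]
ee_rot: [0.0, 0.753, 0.658, -0.0]
wrist_force: [-0.6, -0.2, -3.1]
gripper_width: 12.1
```

jog_arm(
  linear=[
    [0, 0, 0.1],
    [0, 0, 0.2],
    [0, 0, 0.25],
    [0, 0, 0.25],
    [0, 0, 0.25],
  ],
  delta_rot=[
    [0, 0, 0],
    [0, 0, 0],
    [0, 0, 0],
    [0, 0, 0],
    [0, 0, 0],
  ],
  fingers=[0.8, 0.8, 0.8, 0.8, 0.8],
)

```text
t: 28.02
position: [552.8, 7.1, 140.6]
ee_rot: [0.0, 0.753, 0.657, 0.0]
wrist_force: [-0.5, -0.0, -2.1]
gripper_width: 12.2
```

jog_arm(
  linear=[
    [0, 0, 0.06],
    [0, 0, 0.1],
    [0, 0, 0.1],
    [0, 0, 0.1],
  ],
  delta_rot=[
    [0, 0, 0],
    [0, 0, 0],
    [0, 0, 0],
    [0, 0, 0],
  ],
  fingers=[0.8, 0.8, 0.8, 0.8],
)

```text
t: 28.35
position: [552.9, 7.1, 140.5]
ee_rot: [0.001, 0.753, 0.658, 0.0]
wrist_force: [-6.8, 0.3, 11.2]
gripper_width: 12.5
```

Run:
```python
from h import *
go([552.3,7.2,140.5],82.4)
c=arm.camera("scene");cv2.imwrite('pics/s22.png',cv2.resize(c['pixels'][190:280,250:370,::-1],(800,600),interpolation=cv2.INTER_CUBIC))
```

```text
pos [552.9   7.1 140.5] F [-6.8  0.3 11.2] yaw 82.22
lin cm [-0.   -0.06  0.  ] rot [ 0.08  0.02 -0.18]
```

View pics/s22.png

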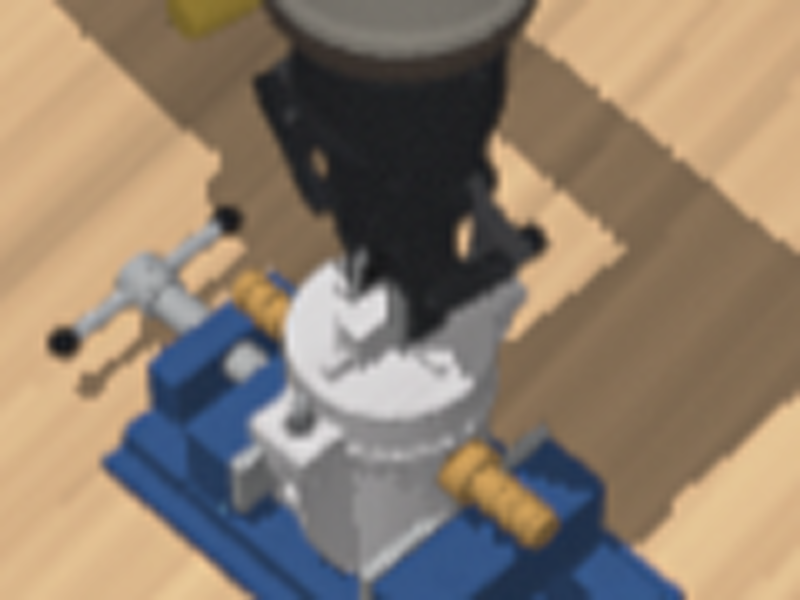

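jog_arm(
  linear=[
    [0, 0, 0],
    [0, 0, 0],
    [0, 0, 0],
    [0, 0, 0],
    [0, 0, -1],
    [0, 0, -4],
    [0, 0, -8],
    [0, 0, -11],
    [0, 0, -11],
    [0, 0, -11],
  ],
  delta_rot=[
    [0, 0, 0],
    [0, 0, 0],
    [0, 0, 0],
    [0, 0, 0],
    [0, 0, 0],
    [0, 0, 0],
    [0, 0, 0],
    [0, 0, 0],
    [0, 0, 0],
    [0, 0, 0],
  ],
  fingers=[2, 3, 4, 5, 5, 5, 5, 5, 5, 5],
)

```text
t: 29.23
position: [553.3, 7.1, 251.9]
ee_rot: [0.002, 0.753, 0.657, 0.001]
wrist_force: [0.3, -0.1, -1.0]
gripper_width: 49.9
```

Run:
```python
from h import *
st=arm.observe();c=arm.camera("wrist");cv2.imwrite('pics/w23.png',c['pixels'][...,::-1])
np.savez('w23.npz',T=wristT(c,st),K=c['intrinsics'],img=c['pixels'])
cv2.imwrite('pics/c23.png',cv2.resize(c['pixels'][150:310,245:405,::-1],(600,600),interpolation=cv2.INTER_CUBIC))
c=arm.camera("scene");cv2.imwrite('pics/s23.png',cv2.resize(c['pixels'][180:300,230:390,::-1],(800,600),interpolation=cv2.INTER_CUBIC))
```

```text
(no output)
```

View pics/c23.png

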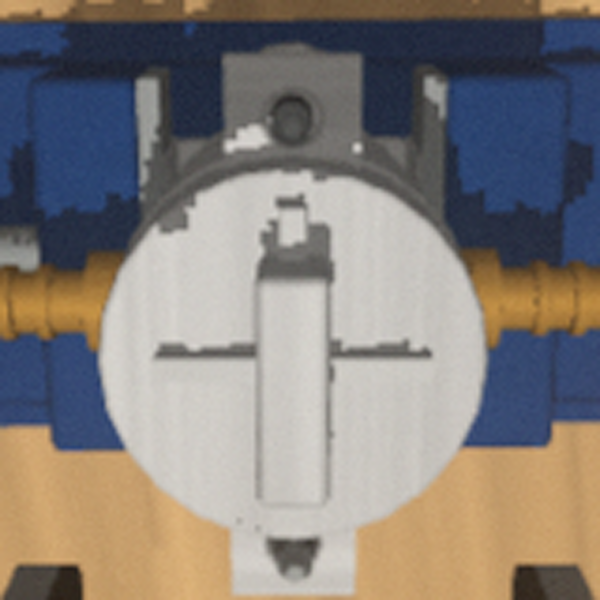

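View pics/s23.png

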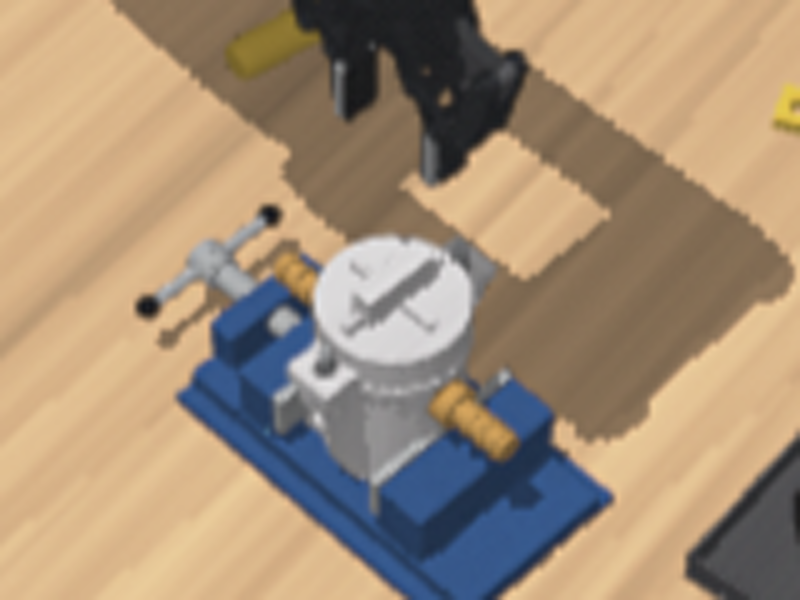

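Run:
```python
from h import *
d=np.load('w23.npz');c={'intrinsics':d['K']};T=d['T'];k=160/600
f=lambda x,y:(245+x*k-.37,150+y*k-.37)
n=np.linalg.norm;o=lambda x,y,z:onz(c,f(x,y),z,T)
print('D',n(o(99,352,137)-o(487,352,137)),'rib',n(o(294,279,159)-o(293,500,159)))
print('centre rib',(o(294,279,159)+o(293,500,159))/2,'disc',o(293,352,137))
s=arm.camera("scene");g=lambda x,y:(230+x/5-.4,180+y/5-.4)
# rib-cross centre on the disc in both views -> height
print('tri disc centre',tri(ray(s,g(393,300)),ray(c,f(293,352),T)),'expected z 137')
```

```text
D 79.02464326930001 rib 43.80595258543987
centre rib [552.2174564    5.46663449 159.        ] disc [552.32388307   6.78350115 137.        ]
tri disc centre [552.21948518   5.81104859 133.68859424] expected z 137
```

Run:
```python
from workcell import arm
print(arm.observe()['t'],arm.job_done())
```

```text
the job is handed in; nothing more can be done
29.3833 None
```

The new filter element is in the housing, black gasket end down and orange end up. The cover is on over both studs, let go, and I handed the job in at about 29 s.

**How it went:** I stood the element upright on the bench, took hold of it again from above and lowered it into the bore until it touched the floor at the predicted depth. I first picked it up with the tool straight down, saw the wrist would come too near the bench, and laid it back to re-grip it at an angle. The cover went on by its rib, with the stud watched through the far ear hole. It met the rim at 140.5 mm tool height, which puts its underside at 113.0 mm, the height of the rim.

**Last checks:**
- **Position:** the cover centre measures about (552.2, 6.1) mm and the bore axis about (552.2, 6.1) mm. The turn angle agrees with the studs to about 0.2°.
- **Released:** the wrist force was about −1 N after release, and the gripper is 110 mm clear of the cover.
- **Disagreement:** triangulating the cover's top from two views gave 133.7 mm instead of 137 mm. I put this down to camera calibration and low resolution, because the contact height and the cover's apparent diameter agree with it being seated.
- **Not checked:** I did not measure the other things on the bench again, but nothing touched them that I saw.

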